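# Clear the packing tray and load the gift boxes

### The job

First hang the basket that stands on the packing tray by its handle on the hook of the stand, so that it hangs there freely. Then lay every gift box on the counter in the tray pocket cut to its size, each fully home on the pocket floor, flat and square. Leave the mug, the spool and the jar where they are, and do not tip the basket over.

Things in the scene. Friction and masses are not known exactly. Their poses are not given: they have to be found in the camera images.
- tray: fixed plywood packing tray, 240 (x) x 236 (y) x 30 mm high, with five rectangular pockets 20 mm deep, each 5 mm longer and wider than its box; the pockets' long sides run along the tray's x. Origin: centre of its underside, on the counter
- basket: small light-coloured basket, 100 (x) x 140 (y) mm, open-topped tub 50 mm high with 5 mm walls, with a stiff upright wooden bail handle: two flat uprights at y = +-67 mm and a straight level bar along y on top, 140 mm long, 12 mm thick (x), 16 mm high, from 128 to 144 mm above the underside. About 0.2 kg. Origin: centre of its underside. At the start it stands upright on the tray, over the pockets
- basket_bar (a point): middle of the underside of the basket's handle bar (128 mm above the basket's origin)
- stand: fixed hook stand: wooden foot 160 x 120 mm, 12 mm high (x from -50 to +110 mm), a 16 mm thick steel post at x = +85 mm, 200 mm high, and an arm of 8 mm round steel running from the post along the stand's -x at y = 0, whose end (x = -35 mm) turns up to 224 mm height. Origin: on the counter, below the hook seat
- hook_seat (a point): the place on top of the hook's level arm where a handle bar is to rest, 200 mm above the counter, 28 mm inside the upturned end and 85 mm in front of the post; same axes as the stand, the hook's free end points along -x
- mug: bystander: white mug, 76 mm across, 90 mm high; origin centre of its underside
- spool: bystander: wooden ribbon spool standing on end, 64 mm across, 50 mm high; origin centre of its underside
- jar: bystander: glass jar, 60 mm across, 80 mm high; origin centre of its underside
- box_slim: kraft gift box, 120 (x) x 32 (y) x 46 mm high, lying flat; origin: centre of its underside (may be absent)
- pocket_slim (a point): centre of the floor of the pocket for the 120 x 32 mm box, 10 mm above the counter and 20 mm below the tray's top; same axes as the tray
- box_long: kraft gift box, 110 (x) x 44 (y) x 46 mm high, lying flat; origin: centre of its underside (may be absent)
- pocket_long (a point): centre of the floor of the pocket for the 110 x 44 mm box, 10 mm above the counter and 20 mm below the tray's top; same axes as the tray
- box_short: kraft gift box, 78 (x) x 44 (y) x 46 mm high, lying flat; origin: centre of its underside (may be absent)
- pocket_short (a point): centre of the floor of the pocket for the 78 x 44 mm box, 10 mm above the counter and 20 mm below the tray's top; same axes as the tray
- box_broad: kraft gift box, 100 (x) x 56 (y) x 46 mm high, lying flat; origin: centre of its underside (may be absent)
- pocket_broad (a point): centre of the floor of the pocket for the 100 x 56 mm box, 10 mm above the counter and 20 mm below the tray's top; same axes as the tray
- box_stubby: kraft gift box, 68 (x) x 56 (y) x 46 mm high, lying flat; origin: centre of its underside (may be absent)
- pocket_stubby (a point): centre of the floor of the pocket for the 68 x 56 mm box, 10 mm above the counter and 20 mm below the tray's top; same axes as the tray
Mind the look-alikes: they are no part of the job. What is shaped like the box_stubby but orange or yellow is not meant.

How it is judged:
By the outcome, as a careful person would: the job done as asked, in the order asked, and still so for the second after the job is handed in, with the robot touching nothing.
Of box_slim, box_long, box_short, box_broad, box_stubby only 3 to 5 are there at a start; the rules pass over those that are not, and their reading is None.
At some moment in a run one of box_slim, box_long, box_short, box_broad, box_stubby may be knocked a few centimetres aside while the robot is not near it.
It also fails if it takes over 210 s, if anything falls off the work surface, if the arm or the gripper's body presses on something with over 40 N, if the wrist force passes 120 N, or if a joint passes its speed limit or range.

### The arm

A 7-joint arm with a two-finger parallel gripper is mounted at the origin on the work surface. World frame = base frame: x ahead of the robot, y to its left, z up, the work surface at z = 0. Lengths are in m, angles in rad, forces in N, time in s.
With the tool pointing down it reaches from about 0.425 to 0.925 m from the base axis. Payload 6.8 kg.
Tool frame: the origin (TCP) lies on the centre line of the jaws, within the pads' length; the fingertips stand 17 mm ahead of it and the grasp point (between the pads) lies 2 mm behind it (nose_length is the distance from the TCP to the fingertips, in m); z points along the fingers, x is the direction in which the jaws open and shut, and the axes are right-handed (so a half turn about z gives the same grasp; the last joint's range is limited). The gripper opens to 85 mm and grips with 20 to 120 N. Pads are 22 mm wide; open, the fingers measure 114 mm over their backs; the gripper's body (76 mm by 85 mm) begins 54 mm behind the grasp point. The pads swing forward as they close: fully open they stand 13 mm farther back than shut.
Start: joints at [-1.216, 0.477, 0.022, 1.555, -0.011, 1.109, -0.083], TCP at [0.301, 0.604, 0.248] pointing down, gripper open.
Joint ranges: [-2.96, 2.96], [-0.34, 2.1], [-1.41, 1.46], [0.24, 2.44], [-1.37, 4.51], [0.17, 1.92], [-2.96, 2.96]. Speed limits (rad/s): [2.39, 2.39, 3.14, 3.14, 3.14, 3.14, 3.14].

### API

Orientations are given as a unit quaternion [w, x, y, z].
In Python, from station import * gives the robot as it stands.
- The arm moves only by the tool send_rows, never from a script. Its argument "commands" is a list of rows, each an object with "translation": the shift along the tool's x, y, z in m, a list of three; "rot": the turn, a rotation vector about the tool's x, y, z in degrees, a list of three; "grip": the finger opening in m, from 0 to 0.0854. In form: [{"translation": [tx, ty, tz], "rot": [rx, ry, rz], "grip": grip}, ...]. A call has exactly 5 rows; each row shifts and turns the commanded pose from where the row before left it, along the tool's axes as they then stand; what a row does not reach is not made up. A row lasts 1/12 s, in which the tool goes at most 41.7 mm and 7.16 degrees, less where a joint would pass 70% of its speed; a pose out of reach is approached as far as the arm can. A call with a gripper value outside its range is refused whole. The fingers move at their own pace and stop on an object; "force" is the grip in N (left out, the last holds). Time passes only in rows, so rows that do not move let the fingers close, or fill a call up. It gives the time, the measured TCP pose, the force and the opening at its end, in the units of the state.
- get_obs(): the state, without advancing time (a new reading comes with each control period).
- read_camera(name): name is "side" or "top" or "wrist"; returns a dict with "pixels" (420x560x3 uint8, red, green, blue), "depth" (420x560 float32, m along the optical axis (not along the pixel's ray), 0 where there is no reading), "mtx" (3x3 intrinsics, pixels), "dist" ([k1, k2, p1, p2, k3] as OpenCV has them; the pictures are not rectified), "extrinsics" (4x4, takes a point from camera to world coordinates). Camera axes: x right, y up, looking along -z (the intrinsics and any distortion apply to the point x, -y, -z); pixel columns grow to the right and rows downward; lengths in m; the calibration is good to about 2 mm. A picture is of the moment at which its call begins.
- hand_in(): hands the job in, once; it reports no verdict.
The state is a dict: "t": time; "q": joint angles; "joint_vel": joint speeds; "joint_torque": joint torques, N m; "eef_pos": TCP position; "tool_rot": TCP orientation; "contact_force": force on the tool from outside, world axes, zero at the start; "torque": the same for the moment, N m; "gripper_width": opening from 0.0 (shut) to 1.0 (fully open).
Only numpy, scipy, OpenCV 4.12 (cv2) and the standard library are available. Lean on these libraries where they do the work, as an engineer would, in place of code of your own. Each camera call takes 0.05 s, during which the arm holds its last target.

## Working session

There is one attempt and no reset: what is moved stays moved. The work goes in short steps, Python scripts to look and compute and a tool call to move; the robot and the scene stay as the last step left them, time stands still between calls to the robot, and variables do not carry over. Pictures are saved under pics/ and viewed, and the job is handed in when it is done.

Besides the shell and the picture viewer there is one more tool, called after ">>>" by a JSON object that holds its "api" and its "payload". send_rows: Moves the arm, as the interface text tells. Its arguments: {"type":"object","properties":{"commands":{"type":"array","items":{"type":"object","properties":{"translation":{"type":"array","items":{"type":"number"}},"rot":{"type":"array","items":{"type":"number"}},"grip":{"type":"number"}}}},"force":{"type":"number"}},"required":["commands"]}

```bash
mkdir -p pics; ls
python3 - <<'E'
from station import *
import cv2,numpy as np
o=get_obs()
for k,v in o.items(): print(k,np.round(v,4))
for n in ["side","top","wrist"]:
    d=read_camera(n); cv2.imwrite(f"pics/{n}0.png",d["pixels"][:,:,::-1])
    print(n,d["mtx"],d["dist"],d["extrinsics"])
    np.savez(f"{n}0.npz",**d)
E
```

```text
pics
t 0.0
q [-1.2161  0.4778  0.0223  1.5565 -0.0115  1.1093 -0.0831]
joint_vel [-0.      0.0016 -0.0032 -0.0014  0.0005 -0.0003 -0.002 ]
joint_torque [-4.00000e-04 -5.96449e+01  1.60790e+00 -2.81181e+01  1.25000e-02
  9.50000e-03 -0.00000e+00]
eef_pos [0.3011 0.6035 0.2473]
tool_rot [ 6.000e-04  8.504e-01  5.261e-01 -8.000e-04]
contact_force [0.4781 0.1372 0.2228]
torque [0.0105 0.0112 0.0116]
gripper_width 1.0008
side [[390.53426538   0.         273.67048976]
 [  0.         390.53426538 213.69682781]
 [  0.           0.           1.        ]] [-0.00537465  0.          0.          0.          0.        ] [[ 0.88799353  0.2572711  -0.38115493  0.06465868]
 [-0.45963083  0.52248634 -0.71815565 -0.90492442]
 [ 0.01438755  0.81290812  0.58221421  0.9103789 ]
 [ 0.          0.          0.          1.        ]]
top [[462.94457303   0.         281.13172774]
 [  0.         462.94457303 212.52463233]
 [  0.           0.           1.        ]] [-0.13950835  0.          0.          0.          0.        ] [[-0.01200342  0.99353359 -0.11290223  0.3877832 ]
 [-0.99989749 -0.01280767 -0.00640075  0.06152375]
 [-0.00780537  0.11281383  0.99358549  1.52855913]
 [ 0.          0.          0.          1.        ]]
wrist [[367.94269507   0.         275.61470461]
 [  0.         367.94269507 212.69633362]
 [  0.           0.           1.        ]] [0.01364602 0.         0.         0.         0.        ] [[ 0.44648823 -0.85207973 -0.27314536  0.23039849]
 [ 0.8947851   0.42421649  0.13928386  0.63970919]
 [-0.00280819 -0.30659501  0.95183592  0.37372902]
 [ 0.          0.          0.          1.        ]]
```

View pics/side0.png

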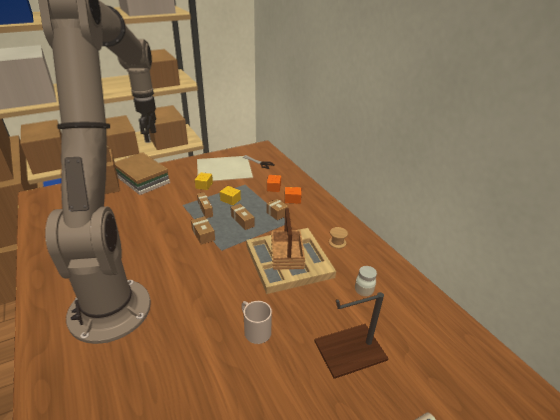

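View pics/top0.png

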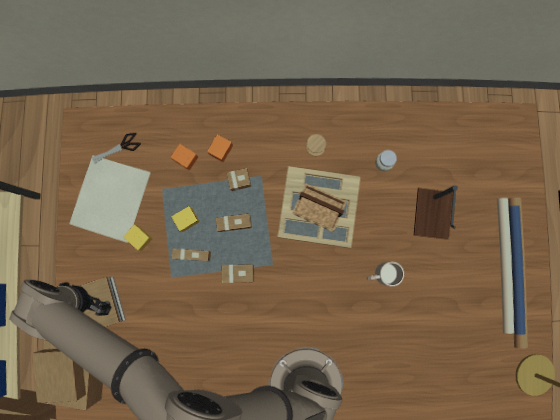

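View pics/wrist0.png

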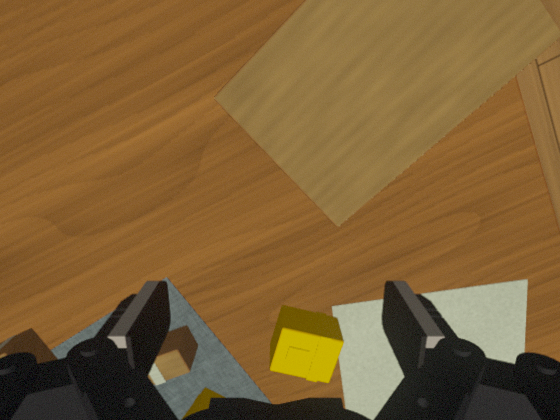

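```bash
cat > h.py <<'E'
import numpy as np,cv2
from scipy.spatial.transform import Rotation as R
def cloud(d):
    H,W=d["depth"].shape
    u,v=np.meshgrid(np.arange(W),np.arange(H))
    p=cv2.undistortPoints(np.stack([u.ravel(),v.ravel()],1).astype(np.float64)[:,None],d["mtx"],d["dist"])[:,0]
    z=d["depth"].ravel()
    c=np.stack([p[:,0]*z,-p[:,1]*z,-z],1)
    E=d["extrinsics"]
    w=c@E[:3,:3].T+E[:3,3]
    w[z==0]=np.nan
    return w.reshape(H,W,3)
def ray(d,uv,zp):
    p=cv2.undistortPoints(np.array(uv,float).reshape(-1,1,2),d["mtx"],d["dist"])[:,0]
    c=np.stack([p[:,0],-p[:,1],-np.ones(len(p))],1)
    E=d["extrinsics"]; w=c@E[:3,:3].T; o=E[:3,3]
    return o+w*((zp-o[2])/w[:,2])[:,None]
def rects(d,lo,hi,minpx=60,roi=None):
    """components of pixels whose height in (lo,hi); minAreaRect in world xy"""
    w=cloud(d); m=((w[...,2]>lo)&(w[...,2]<hi)).astype(np.uint8)
    if roi is not None: m&=((w[...,0]>roi[0])&(w[...,0]<roi[1])&(w[...,1]>roi[2])&(w[...,1]<roi[3])).astype(np.uint8)
    n,l,s,c=cv2.connectedComponentsWithStats(m,connectivity=4)
    out=[]
    for i in range(1,n):
        if s[i,4]<minpx: continue
        cn=max(cv2.findContours((l==i).astype(np.uint8),cv2.RETR_EXTERNAL,cv2.CHAIN_APPROX_NONE)[0],key=len)[:,0].astype(float)
        z=np.nanmedian(w[l==i][:,2])
        P=ray(d,cn,z)[:,:2]
        (cx,cy),(a,b),ang=cv2.minAreaRect((P*1000).astype(np.float32))
        if a<b: a,b,ang=b,a,ang+90
        ang=(ang+90)%180-90
        col=np.median(d["pixels"][l==i],0)
        out.append((c[i].round(0),round(cx,1),round(cy,1),round(a,1),round(b,1),round(ang,1),round(z*1000,1),int(s[i,4]),col))
    return out
E
python3 - <<'E'
from h import *
d=dict(np.load("top0.npz"))
for r in rects(d,0.02,0.3): print(*r)
print()
for r in rects(d,0.038,0.06): print(*r)
cv2.imwrite("pics/topc.png",cv2.resize(d["pixels"][120:300,150:400,::-1],None,fx=3,fy=3,interpolation=cv2.INTER_CUBIC))
s=dict(np.load("side0.npz"))
cv2.imwrite("pics/sidec.png",cv2.resize(s["pixels"][160:380,180:440,::-1],None,fx=2.7,fy=2.7,interpolation=cv2.INTER_CUBIC))
E
```

```text
[99.  5.] 1303.5 518.0 1238.4 83.3 86.3 49.3 2375 [111. 111.  99.]
[485.   3.] 1308.5 -559.8 868.0 49.5 -87.2 37.8 1083 [111. 111.  99.]
[316. 143.] 784.0 -46.1 60.6 58.8 -27.3 50.2 275 [154. 136. 102.]
[219. 147.] 776.7 272.1 70.5 62.8 -28.5 45.6 385 [185. 119.  63.]
[184. 156.] 747.6 390.5 74.2 57.5 57.3 45.1 356 [184. 117.  62.]
[386. 160.] 718.6 -267.4 68.6 56.8 -46.9 77.4 305 [153. 163. 168.]
[320. 204.] 576.7 -52.7 237.3 237.1 80.8 32.4 3845 [159. 147. 114.]
[238. 179.] 668.6 209.2 68.3 62.2 -77.5 45.2 384 [137. 117.  84.]
[449. 201.] 552.6 -410.7 125.7 71.8 -6.3 197.4 241 [58. 50. 41.]
[513. 270.] 347.8 -692.8 495.9 88.2 0.1 42.3 3377 [112. 100. 103.]
[185. 218.] 541.3 385.5 71.6 62.3 -59.6 45.4 401 [188. 178.  87.]
[233. 222.] 527.1 225.9 111.4 46.6 -84.0 45.6 492 [134. 115.  83.]
[136. 237.] 480.8 543.0 74.6 60.7 47.9 45.3 396 [188. 176.  85.]
[190. 255.] 424.2 364.6 122.2 32.8 86.3 45.6 381 [137. 118.  85.]
[389. 274.] 356.2 -253.7 114.9 72.2 88.7 71.5 337 [112. 105.  94.]
[237. 273.] 363.0 212.7 100.8 56.1 -88.6 45.7 564 [134. 115.  83.]
[104. 301.] 269.8 652.9 151.0 122.8
[... 517 characters left out ...]
2 69.0 58.6 -29.2 46.2 346 [185. 119.  63.]
[183. 155.] 750.1 393.1 66.9 56.0 57.4 45.6 322 [185. 117.  62.]
[382. 164.] 713.7 -263.3 55.6 31.2 43.2 51.6 69 [135. 141. 128.]
[238. 178.] 670.1 209.8 68.2 58.4 -78.1 45.6 358 [137. 118.  85.]
[517. 202.] 571.7 -718.1 48.2 30.2 1.8 44.2 67 [139. 118.  83.]
[184. 218.] 542.0 386.8 69.4 58.4 -61.6 45.7 364 [188. 178.  87.]
[233. 222.] 527.4 226.5 110.3 45.4 -84.4 46.0 465 [135. 116.  83.]
[136. 237.] 481.2 545.7 70.6 57.9 46.4 45.9 357 [188. 176.  85.]
[190. 254.] 424.3 366.0 119.3 32.8 86.3 45.7 368 [137. 118.  86.]
[237. 273.] 363.0 213.1 100.0 56.1 -88.6 45.8 551 [134. 115.  83.]
[523. 338.] 145.0 -716.8 89.2 36.0 -1.2 43.5 141 [138. 117.  83.]
```

View pics/topc.png

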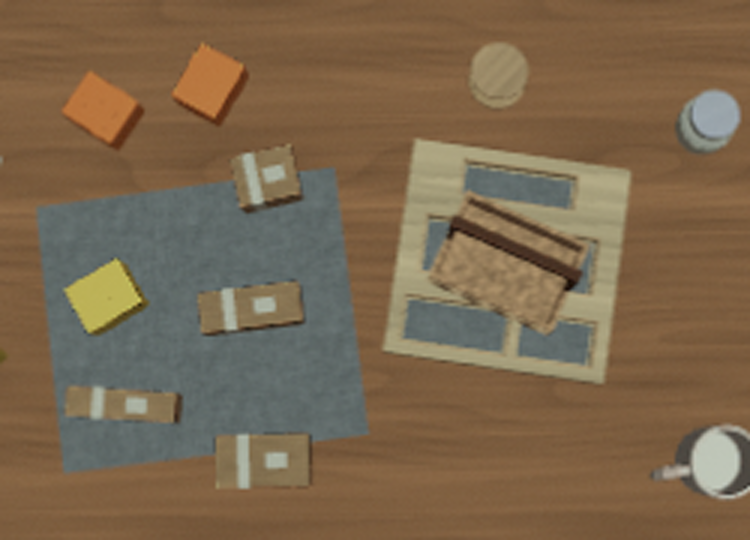

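View pics/sidec.png

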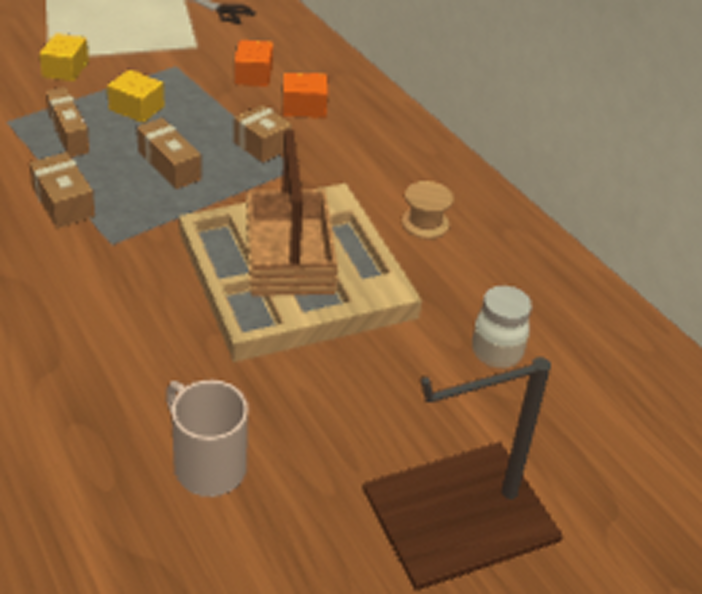

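Run:
```python
from h import *
d=dict(np.load("top0.npz"))
w=cloud(d)
cv2.imwrite("pics/stand.png",cv2.resize(d["pixels"][170:260,390:490,::-1],None,fx=6,fy=6,interpolation=cv2.INTER_CUBIC))
for v in range(180,242,3):
    print(v,(w[v,408:468:3,2]*1000).round(0).astype(int))
cv2.imwrite("pics/bask.png",cv2.resize(d["pixels"][160:255,270:370,::-1],None,fx=6,fy=6,interpolation=cv2.INTER_CUBIC))
```

```text
180 [-4  4  2  0  2 -4 -5 -2 -3  1  0 -1  0  0  2  2 -2  8  0  2]
183 [ 0 -1 -5  1  7 -1  0  1 -5 -1  1 -3  3  1  0  4 -2 -1  3 -5]
186 [  6  -1   0   2   3   0  -2   3   1  -7   0   4  -1  -3   4 200 198   1
  -6   2]
189 [  0   6   4   5  14  14   8   6  14   4  -4   0  -3 160 179 204 200  -1
   1   4]
192 [  2  -1  -2   9  10  11   9  16  15  10  18  97 124 150  14 198  -1  -4
  -5   5]
195 [  1   3   4   5   8  12  13  10  14  41  73  88  93  14  12 197   2  -2
   0   1]
198 [  1   2   0   7  17  15  12  18  13  25  16   9  10  15  10 204  -1  -4
   7   1]
201 [  5   0  -3  16  13   9  13  12   9  12  23  11  10  13  13 203  -3   3
  -3   6]
204 [ -2   7   1  16  13  16  14  19  11  12  13  20   9  12  17 204  -2   4
   2   7]
207 [  1   0   2  11  14  15  18   9  17  11  15  12  18  14   5 205   1   1
   1   7]
210 [ -1  -1   2  15   8  12  10  19  16  13   7  12  12  12  11 200  -3  -2
   1   3]
213 [ -2  -1  -4  12  12  13   9  16  13  13  11  15  13  10   5 199  -2   2
   2  -7]
216 [  5  -7   3  12  10  12  14  12  17  13  16  11   6  12  14 203   0   2
  -2   1]
219 [      
[... 305 characters left out ...]
      1
                  198                   -1                   -4
                    0                   -3]
222 [  3  -3   2  11  15  13  17   9  10  13  10  16  13  16 201  -1   0   4
  -2   8]
225 [  1  -1   5  11  14  17  10   9  11  15  13  12   9  10 198   3   3   2
   2  -3]
228 [  7  -2   9  11  11  13  26  16  13  10  10  18   9  14   0 220  -2   5
  -2   4]
231 [ 1  1 13 17 12 15 10 16 12 14 13 14 13 15  1 -3 -2  1  4 -3]
234 [-2  0 13 15 19 15 10 14  8 12  3 14 12 10  2  0  3  0  6  3]
237 [-8 -3  3  0  3 -1  3  3  9 11  8 13 16 15 -6  0  1 -3  6  2]
240 [-6  6  0  0  0  7  1  3  0 -5 -2  3 -3  3 -1  0 -4 -7 -2  2]<stdin>:6: RuntimeWarning: invalid value encountered in cast
```

View pics/stand.png

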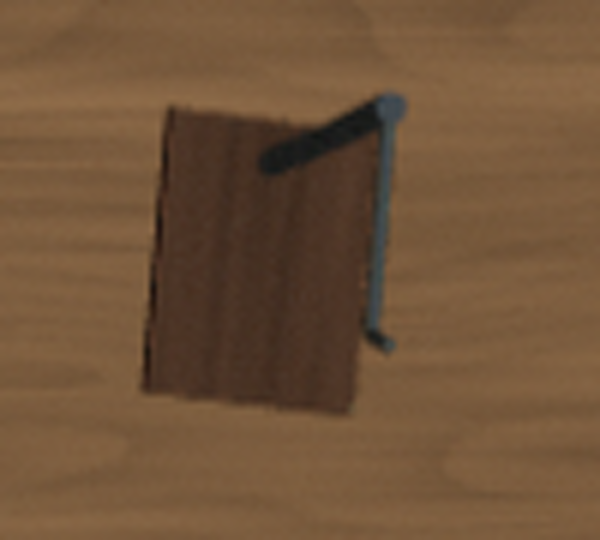

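View pics/bask.png

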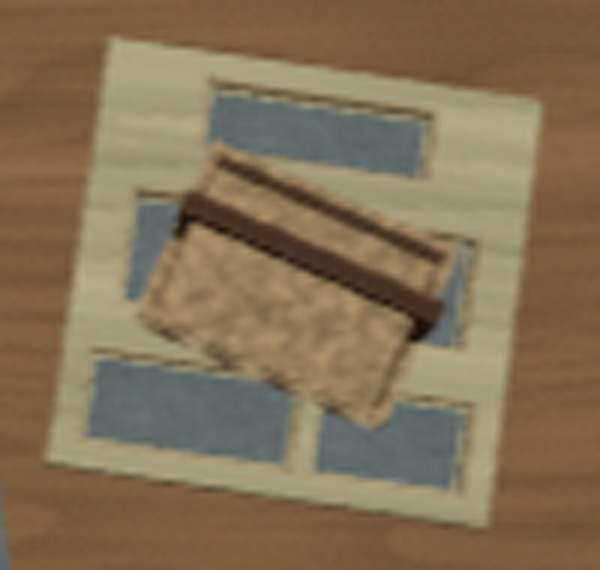

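Run:
```python
from h import *
d=dict(np.load("top0.npz"))
w=cloud(d)
def fit(m,z,name):
    cn=np.argwhere(m)[:,::-1].astype(float)
    P=ray(d,cn,z)[:,:2]*1000
    print(name,len(P),"mean",P.mean(0).round(1),cv2.minAreaRect(P.astype(np.float32)))
    vx,vy,_,_=cv2.fitLine(P.astype(np.float32),cv2.DIST_HUBER,0,0.01,0.01).ravel()
    print("  ang",np.degrees(np.arctan2(vy,vx)))
    return P
z=w[...,2]
box=np.zeros(z.shape,bool); box[170:240,280:360]=1
fit(box&(z>.15)&(z<.2),.174,"bar")
box=np.zeros(z.shape,bool); box[180:236,430:470]=1
g=box&(z>.185)&(z<.215)
P=fit(g,.202,"arm+post")
pm=np.argwhere(g); print(pm[:,0].min(),pm[:,0].max())
a=g.copy(); a[:193]=0; a[224:]=0
P=fit(a,.202,"arm")
print(ray(d,[[455.2,187.7]],.204)*1000, ray(d,[[454.2,227.2]],.224)*1000, ray(d,[[451.6,225]],.204)*1000)
# foot corners z=.012
c=np.array([[168,107],[147,390],[350,412],[385,125]])
print((ray(d,(c+.5)/6-.5+[390,170],.012)*1000).round(1))
c=np.array([[108,40],[541,101],[490,527],[46,462]])
t=ray(d,(c+.5)/6-.5+[270,160],.030)*1000
print(t.round(1),t.mean(0),[np.linalg.norm(t[i]-t[i-1]) for i in range(4)])
e=t[1]-t[0]+t[2]-t[3]; print(np.degrees(np.arctan2(e[1],e[0])))
e=t[0]-t[3]+t[1]-t[2]; print(np.degrees(np.arctan2(e[1],e[0])))
```

```text
bar 216 mean [570.1 -49.3] ((569.9385986328125, -49.245323181152344), (136.34063720703125, 14.683228492736816), 64.80799865722656)
  ang 65.069046
arm+post 136 mean [ 556.2 -435.2] ((550.1809692382812, -436.8070373535156), (18.531875610351562, 122.69225311279297), 85.1180419921875)
  ang -8.176189
186 227
arm 91 mean [ 545.  -433.7] ((545.5658569335938, -433.80908203125), (8.830763816833496, 90.5134048461914), 82.0009536743164)
  ang -8.544003
[[ 605.3921533  -444.44942351  204.        ]] [[ 487.12738517 -427.31868149  224.        ]] [[ 495.21773059 -427.25283739  204.        ]]
[[ 638.9 -387.2   12. ]
 [ 480.9 -368.1   12. ]
 [ 466.7 -483.2   12. ]
 [ 627.7 -512.1   12. ]]
[[ 711.5   48.    30. ]
 [ 674.6 -189.6   30. ]
 [ 441.4 -154.6   30. ]
 [ 479.8   84.7   30. ]] [576.80526384 -52.86225076  30.        ] [np.float64(234.55894719396642), np.float64(240.49303428490424), np.float64(235.82173215337676), np.float64(242.34039916486978)]
-98.9650726035798
-8.764469529582843
```

>>> {"api": "send_rows", "payload": {"commands": [{"translation": [0,0,-0.01],"rot": [0,0,5.9],"grip": 0.0854},{"translation": [0,0,-0.01],"rot": [0,0,5.9],"grip": 0.0854},{"translation": [0,0,-0.01],"rot": [0,0,5.9],"grip": 0.0854},{"translation": [0,0,-0.01],"rot": [0,0,5.9],"grip": 0.0854},{"translation": [0,0,-0.01],"rot": [0,0,5.9],"grip": 0.0854}], "force": 60}}

```text
t: 0.57
eef_pos: [0.3012, 0.6038, 0.2984]
tool_rot: [0.0, 0.957, 0.29, -0.0]
contact_force: [0.1, 0.4, -0.1]
gripper_width: 1.004
```

>>> {"api": "send_rows", "payload": {"commands": [{"translation": [0,0,-0.01],"rot": [0,0,5.9],"grip": 0.0854},{"translation": [0,0,-0.01],"rot": [0,0,5.9],"grip": 0.0854},{"translation": [0,0,-0.01],"rot": [0,0,5.9],"grip": 0.0854},{"translation": [0,0,-0.01],"rot": [0,0,5.9],"grip": 0.0854},{"translation": [0,0,-0.01],"rot": [0,0,5.9],"grip": 0.0854}]}}

```text
t: 0.98
eef_pos: [0.3012, 0.6038, 0.3484]
tool_rot: [0.0, 0.999, 0.037, -0.0]
contact_force: [-0.2, 0.1, 0.6]
gripper_width: 0.994
```

>>> {"api": "send_rows", "payload": {"commands": [{"translation": [0,0,0],"rot": [0,0,5.9],"grip": 0.0854},{"translation": [0,0,0],"rot": [0,0,5.9],"grip": 0.0854},{"translation": [0,0,0],"rot": [0,0,5.9],"grip": 0.0854},{"translation": [0,0,0],"rot": [0,0,5.9],"grip": 0.0854},{"translation": [0,0,0],"rot": [0,0,5.9],"grip": 0.0854}]}}

```text
t: 1.4
eef_pos: [0.3012, 0.6039, 0.3479]
tool_rot: [0.0, 0.976, -0.219, -0.0]
contact_force: [-0.0, 0.0, 0.3]
gripper_width: 1.004
```

```bash
cat > to.py <<'E'
# usage: to.py x y z yaw(deg of tool x)  -> delta in tool axes, mm & deg
import sys,numpy as np
from station import *
from scipy.spatial.transform import Rotation as R
def rel(x,y,z,yaw,o=None):
    o=o or get_obs()
    q=o["tool_rot"]; T=R.from_quat([q[1],q[2],q[3],q[0]])
    M=R.from_matrix(np.array([[np.cos(yaw),np.sin(yaw),0],[np.sin(yaw),-np.cos(yaw),0],[0,0,-1]]).T.T)
    p=np.array([x,y,z])-np.array(o["eef_pos"])
    xa=T.as_matrix()[:,0]
    print("t",round(o["t"],2),"pos",(np.array(o["eef_pos"])*1000).round(1),"yaw",round(np.degrees(np.arctan2(xa[1],xa[0])),2),"F",np.round(o["contact_force"],1),"grip",round(o["gripper_width"]*85.4,1),"q",np.round(o["q"],2))
    print("shift in present tool axes mm",(T.inv().apply(p)*1000).round(1)," in target axes",(M.inv().apply(p)*1000).round(1)," rot deg (tool)",np.degrees((T.inv()*M).as_rotvec()).round(2))
a=list(map(float,sys.argv[1:5]))
rel(a[0],a[1],a[2],np.radians(a[3]))
E
python3 to.py .5806 -.0266 .35 -25
```

```text
t 1.4 pos [301.2 603.9 347.9] yaw -25.3 F [-0.   0.   0.3] grip 85.7 q [-1.44  0.42  0.35  1.45 -0.15  1.3  -1.52]
shift in present tool axes mm [522.1 450.5  -1.8]  in target axes [519.7 453.3  -2.1]  rot deg (tool) [ 0.04  0.   -0.3 ]
```

>>> {"api": "send_rows", "payload": {"commands": [{"translation": [0.026,0.0225,0],"rot": [0,0,0],"grip": 0.0854},{"translation": [0.026,0.0225,0],"rot": [0,0,0],"grip": 0.0854},{"translation": [0.026,0.0225,0],"rot": [0,0,0],"grip": 0.0854},{"translation": [0.026,0.0225,0],"rot": [0,0,0],"grip": 0.0854},{"translation": [0.026,0.0225,0],"rot": [0,0,0],"grip": 0.0854}]}}

```text
t: 1.82
eef_pos: [0.3719, 0.4454, 0.348]
tool_rot: [0.0, 0.976, -0.216, -0.0]
contact_force: [0.3, 0.2, 1.0]
gripper_width: 1.002
```

>>> {"api": "send_rows", "payload": {"commands": [{"translation": [0.026,0.0225,0],"rot": [0,0,0],"grip": 0.0854},{"translation": [0.026,0.0225,0],"rot": [0,0,0],"grip": 0.0854},{"translation": [0.026,0.0225,0],"rot": [0,0,0],"grip": 0.0854},{"translation": [0.026,0.0225,0],"rot": [0,0,0],"grip": 0.0854},{"translation": [0.026,0.0225,0],"rot": [0,0,0],"grip": 0.0854}]}}

```text
t: 2.23
eef_pos: [0.442, 0.2884, 0.3482]
tool_rot: [-0.0, 0.976, -0.217, -0.0]
contact_force: [0.1, 0.1, 0.1]
gripper_width: 0.995
```

>>> {"api": "send_rows", "payload": {"commands": [{"translation": [0.026,0.0225,0],"rot": [0,0,0],"grip": 0.0854},{"translation": [0.026,0.0225,0],"rot": [0,0,0],"grip": 0.0854},{"translation": [0.026,0.0225,0],"rot": [0,0,0],"grip": 0.0854},{"translation": [0.026,0.0225,0],"rot": [0,0,0],"grip": 0.0854},{"translation": [0.026,0.0225,0],"rot": [0,0,0],"grip": 0.0854}]}}

```text
t: 2.65
eef_pos: [0.5122, 0.1316, 0.3483]
tool_rot: [-0.0, 0.976, -0.216, -0.0]
contact_force: [1.1, 0.2, 0.1]
gripper_width: 1.002
```

>>> {"api": "send_rows", "payload": {"commands": [{"translation": [0.026,0.0225,0],"rot": [0,0,0],"grip": 0.0854},{"translation": [0.026,0.0225,0],"rot": [0,0,0],"grip": 0.0854},{"translation": [0.026,0.0225,0],"rot": [0,0,0],"grip": 0.0854},{"translation": [0.026,0.0225,0],"rot": [0,0,0],"grip": 0.0854},{"translation": [0.026,0.0225,0],"rot": [0,0,0],"grip": 0.0854}]}}

```text
t: 3.07
eef_pos: [0.5825, -0.0251, 0.3482]
tool_rot: [-0.0, 0.976, -0.216, -0.0]
contact_force: [-0.3, -0.4, -0.2]
gripper_width: 1.002
```

```bash
python3 to.py .5806 -.0266 .35 -25
python3 - <<'E'
from h import *
from station import *
d=read_camera("wrist"); np.savez("w1.npz",**d); cv2.imwrite("pics/w1.png",d["pixels"][:,:,::-1])
w=cloud(d); print(d["extrinsics"][:3,3])
for r in rects(d,.15,.2,200): print(*r)
print([ (w[v,u]*1000).round(0) for u,v in [(100,100),(280,100),(460,100)]])
E
```

```text
t 3.07 pos [582.5 -25.1 348.2] yaw -24.99 F [-0.3 -0.4 -0.2] grip 85.5 q [-0.62  0.29  0.71  1.69 -0.19  1.24 -0.31]
shift in present tool axes mm [-1.1  2.1 -1.8]  in target axes [-1.1  2.1 -1.8]  rot deg (tool) [-0.01  0.02  0.01]
[0.61505478 0.04687519 0.47450052]
[276. 213.] 571.3 -46.1 141.3 11.7 65.3 174.6 2162 [87. 57. 32.]
[array([417., 131.,   3.]), array([617.,  38.,  11.]), array([795., -45.,  52.])]
```

View pics/w1.png

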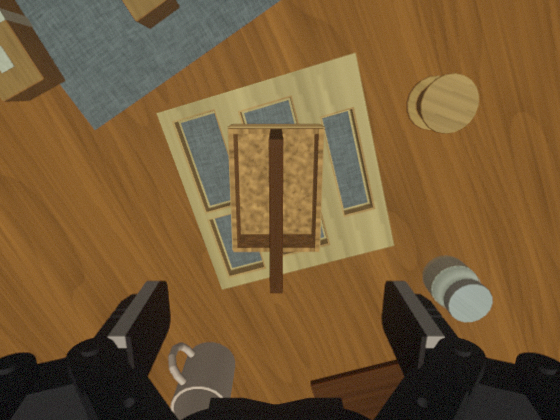

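>>> {"api": "send_rows", "payload": {"commands": [{"translation": [-0.001,-0.001,0.036],"rot": [0,0,0],"grip": 0.0854},{"translation": [0,0,0.036],"rot": [0,0,0],"grip": 0.0854},{"translation": [0,0,0.036],"rot": [0,0,0],"grip": 0.0854},{"translation": [0,0,0.036],"rot": [0,0,0],"grip": 0.0854},{"translation": [0,0,0.036],"rot": [0,0,0],"grip": 0.0854}]}}

```text
t: 3.53
eef_pos: [0.5814, -0.0221, 0.1666]
tool_rot: [-0.0, 0.976, -0.217, -0.0]
contact_force: [0.4, 0.3, 0.2]
gripper_width: 1.004
```

>>> {"api": "send_rows", "payload": {"commands": [{"translation": [0,0,0.003],"rot": [0,0,0],"grip": 0.05},{"translation": [0,0,0],"rot": [0,0,0],"grip": 0.03},{"translation": [0,0,0],"rot": [0,0,0],"grip": 0.0},{"translation": [0,0,0],"rot": [0,0,0],"grip": 0.0},{"translation": [0,0,0],"rot": [0,0,0],"grip": 0.0}], "force": 60}}

```text
t: 3.95
eef_pos: [0.5833, -0.0224, 0.1676]
tool_rot: [-0.001, 0.976, -0.217, 0.002]
contact_force: [0.2, 0.4, 0.3]
gripper_width: 0.301
```

>>> {"api": "send_rows", "payload": {"commands": [{"translation": [0,0,0],"rot": [0,0,0],"grip": 0.0},{"translation": [0,0,0],"rot": [0,0,0],"grip": 0.0},{"translation": [0,0,0],"rot": [0,0,0],"grip": 0.0},{"translation": [0,0,0],"rot": [0,0,0],"grip": 0.0},{"translation": [0,0,0],"rot": [0,0,0],"grip": 0.0}]}}

```text
t: 4.37
eef_pos: [0.5836, -0.0225, 0.167]
tool_rot: [-0.001, 0.976, -0.217, 0.002]
contact_force: [1.2, -0.4, 7.0]
gripper_width: 0.128
```

>>> {"api": "send_rows", "payload": {"commands": [{"translation": [0,0,-0.005],"rot": [0,0,0],"grip": 0.0},{"translation": [0,0,-0.015],"rot": [0,0,0],"grip": 0.0},{"translation": [0,0,-0.02],"rot": [0,0,0],"grip": 0.0},{"translation": [0,0,-0.025],"rot": [0,0,0],"grip": 0.0},{"translation": [0,0,-0.025],"rot": [0,0,0],"grip": 0.0}]}}

```text
t: 4.78
eef_pos: [0.5804, -0.0223, 0.2555]
tool_rot: [0.0, 0.976, -0.217, -0.002]
contact_force: [0.7, -0.0, -2.3]
gripper_width: 0.128
```

```bash
python3 to.py .58 -.022 .255 -8.2
python3 - <<'E'
from h import *
from station import *
d=read_camera("wrist"); np.savez("w2.npz",**d); cv2.imwrite("pics/w2.png",d["pixels"][:,:,::-1])
for r in rects(d,.2,.29,200): print(*r)
d=read_camera("top"); np.savez("t2.npz",**d); cv2.imwrite("pics/t2.png",d["pixels"][:,:,::-1])
E
```

```text
t 4.78 pos [580.4 -22.3 255.5] yaw -25.03 F [ 0.7 -0.  -2.3] grip 10.9 q [-0.59  0.37  0.68  1.81 -0.26  1.06 -0.25]
shift in present tool axes mm [-0.5 -0.1  0.5]  in target axes [-0.5 -0.3  0.5]  rot deg (tool) [  0.07   0.17 -16.83]
[276. 301.] 575.7 -16.8 80.4 78.5 -77.5 263.6 14208 [78. 48. 28.]
```

View pics/w2.png

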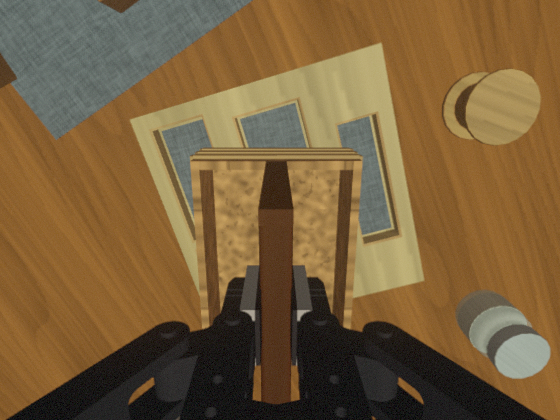

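View pics/t2.png

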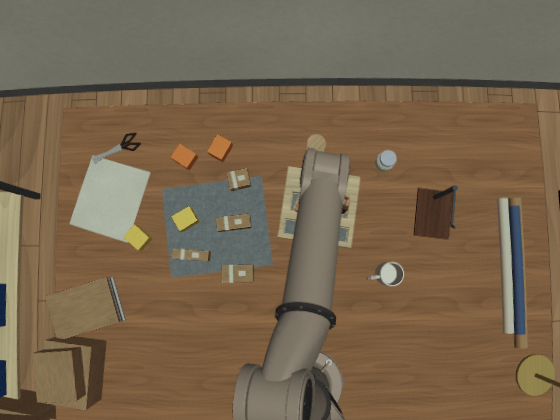

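Run:
```python
from h import *
d=dict(np.load("w2.npz")); w=cloud(d)
for v in range(150,260,8): print(v,(w[v,276]*1000).round(1))
p=ray(d,[[276,208]],.2636)[0]*1000; b=np.array([np.cos(np.radians(65)),np.sin(np.radians(65))])
print(p,(p[:2]-[580.4,-22.3])@b, 'perp',(p[:2]-[580.4,-22.3])@[b[1],-b[0]])
```

```text
150 [598.2  18.  140.6]
158 [597.5  16.4 161.2]
166 [597.5  16.3 186.6]
174 [597.5  16.2 206.8]
182 [597.6  16.4 224.4]
190 [597.6  16.5 238.7]
198 [597.5  16.2 249.7]
206 [597.8  16.7 261.6]
214 [596.7  14.4 262.8]
222 [595.5  11.9 263. ]
230 [594.3   9.2 262.8]
238 [593.    6.5 262.9]
246 [591.7   3.6 262.4]
254 [590.5   1.2 263.2]
[597.72978948  16.5978399  263.6       ] 42.57730070540544 perp -0.7328143337201688
```

>>> {"api": "send_rows", "payload": {"commands": [{"translation": [0,0,0],"rot": [0,0,-4.2],"grip": 0.0},{"translation": [0,0,0],"rot": [0,0,-4.2],"grip": 0.0},{"translation": [0,0,0],"rot": [0,0,-4.2],"grip": 0.0},{"translation": [0,0,0],"rot": [0,0,-4.2],"grip": 0.0},{"translation": [-0.003,0.01,0],"rot": [0,0,0],"grip": 0.0}]}}

```text
t: 5.3
eef_pos: [0.577, -0.0295, 0.254]
tool_rot: [-0.0, 0.998, -0.069, -0.001]
contact_force: [0.8, 1.0, -1.8]
gripper_width: 0.125
```

>>> {"api": "send_rows", "payload": {"commands": [{"translation": [-0.005,0.018,0],"rot": [0,0,0],"grip": 0.0},{"translation": [-0.006,0.025,0],"rot": [0,0,0],"grip": 0.0},{"translation": [-0.006,0.025,0],"rot": [0,0,0],"grip": 0.0},{"translation": [-0.006,0.025,0],"rot": [0,0,0],"grip": 0.0},{"translation": [-0.006,0.025,0],"rot": [0,0,0],"grip": 0.0}]}}

```text
t: 5.72
eef_pos: [0.5299, -0.146, 0.2545]
tool_rot: [-0.0, 0.997, -0.073, -0.001]
contact_force: [-0.1, -0.8, -2.2]
gripper_width: 0.124
```

>>> {"api": "send_rows", "payload": {"commands": [{"translation": [-0.006,0.027,0],"rot": [0,0,0],"grip": 0.0},{"translation": [-0.006,0.027,0],"rot": [0,0,0],"grip": 0.0},{"translation": [-0.006,0.027,0],"rot": [0,0,0],"grip": 0.0},{"translation": [-0.006,0.027,0],"rot": [0,0,0],"grip": 0.0},{"translation": [-0.006,0.027,0],"rot": [0,0,0],"grip": 0.0}]}}

```text
t: 6.13
eef_pos: [0.4808, -0.2751, 0.2545]
tool_rot: [-0.0, 0.997, -0.073, -0.001]
contact_force: [-0.2, 0.4, -2.4]
gripper_width: 0.125
```

>>> {"api": "send_rows", "payload": {"commands": [{"translation": [-0.006,0.027,0],"rot": [0,0,0],"grip": 0.0},{"translation": [-0.006,0.027,0],"rot": [0,0,0],"grip": 0.0},{"translation": [-0.006,0.026,0],"rot": [0,0,0],"grip": 0.0},{"translation": [-0.004,0.02,0],"rot": [0,0,0],"grip": 0.0},{"translation": [-0.002,0.013,0],"rot": [0,0,0],"grip": 0.0}]}}

```text
t: 6.55
eef_pos: [0.4396, -0.3848, 0.2547]
tool_rot: [0.0, 0.997, -0.075, -0.001]
contact_force: [1.0, 0.2, -2.3]
gripper_width: 0.125
```

```bash
python3 to.py .4418 -.3937 .2555 -8.2
python3 - <<'E'
from h import *
from station import *
d=read_camera("wrist"); np.savez("w3.npz",**d); cv2.imwrite("pics/w3.png",d["pixels"][:,:,::-1])
d=read_camera("top"); np.savez("t3.npz",**d); cv2.imwrite("pics/t3.png",d["pixels"][:,:,::-1])
E
```

```text
t 6.55 pos [ 439.6 -384.8  254.7] yaw -8.59 F [ 1.   0.2 -2.3] grip 10.7 q [ 0.06  0.38  0.72  1.81 -0.28  1.06  0.74]
shift in present tool axes mm [ 3.5  8.5 -0.8]  in target axes [ 3.4  8.5 -0.8]  rot deg (tool) [ 0.02  0.12 -0.39]
```

View pics/w3.png

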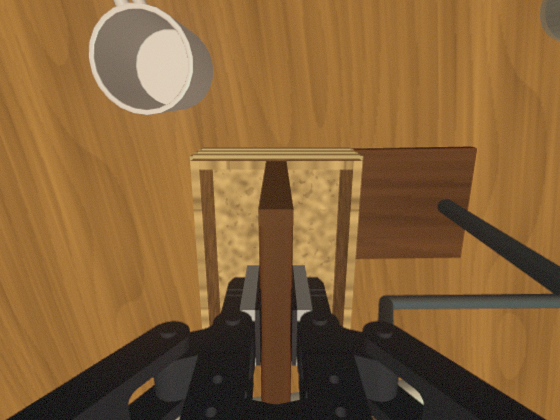

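View pics/t3.png

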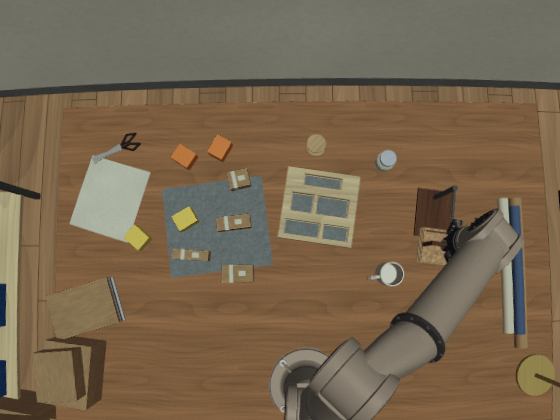

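Run:
```python
from h import *
d=dict(np.load("w3.npz")); w=cloud(d)
P=[]
for u in range(405,555,15):
    z=w[280:325,u,2]; r=np.where((z>.17)&(z<.23))[0]+280
    q=ray(d,[[u,r.mean()]],.196)[0]*1000; P.append(q); print(u,r.min(),r.max(),q.round(1),np.nanmedian(w[r,u,2])*1000)
P=np.array(P); 
k=np.polyfit(P[:,0],P[:,1],1); print(np.degrees(np.arctan(k[0])), 'y at x=522',np.polyval(k,522))
# upturned end: leftmost columns
z=w[295:360,375:400,2]; print((z[::6]*1000).round(0))
print(ray(d,[[383,301]],.2)*1000)
p=ray(d,[[276.5,208]],.2627)[0]*1000; print(p)
```

```text
405 295 308 [ 506.8 -429.   196. ] 199.92030572290437
420 294 308 [ 515.2 -429.9  196. ] 199.7001979959491
435 294 309 [ 523.6 -431.5  196. ] 199.68200089094051
450 294 308 [ 532.  -432.4  196. ] 199.57358037600403
465 295 308 [ 540.4 -434.   196. ] 199.93535673101744
480 295 308 [ 548.8 -435.2  196. ] 199.7607139607745
495 294 308 [ 557.1 -436.1  196. ] 200.10959376931226
510 294 308 [ 565.4 -437.3  196. ] 199.7074192175545
525 294 308 [ 573.8 -438.6  196. ] 199.78645537002657
540 280 307 [ 582.  -438.5  196. ] 199.79701862256152
-7.6882937734317505 y at x=522 -431.20205626481464
[[  1.  -0.   1.   1.   1.   2.   1. 194. 196. 196. 196. 196. 197. 197.
  197. 196. 197. 197. 197. 197. 196. 196. 197. 196. 197.]
 [  0.   1.   1. 196. 200. 200. 201. 203. 202. 203. 203. 202. 203. 203.
  201. 201. 201. 200. 200. 201. 199. 200. 200. 201. 200.]
 [  2.   1.   1. 203. 206. 205. 207. 208. 208. 208. 209. 209. 208. 208.
  208. 208. 206. 206. 201. 201. 200. 200. 199. 201. 201.]
 [  1.   1.   1. 211. 212. 212. 213. 213. 213. 214. 215. 215. 214. 214.
  213. 213. 213. 211.   2.   1.   2.   0.   1.   1
[... 308 characters left out ...]
. 290. 290. 290. 290. 290. 290.
  291. 290. 291. 287. 289. 288. 288. 288. 288. 288. 287.]
 [291. 291. 291. 290. 291. 291. 291. 291. 291. 291. 292. 291. 290. 292.
  290. 291. 291. 291. 291. 291. 291. 290. 292. 291. 291.]
 [293. 294. 293. 293. 294. 294. 294. 294. 294. 294. 293. 294. 294. 294.
  294. 294. 293. 293. 294. 295. 294. 293. 294. 294. 294.]
 [294. 295. 294. 295. 296. 295. 295. 296. 296. 296. 296. 296. 296. 297.
  296. 296. 296. 296. 297. 296. 297. 297. 296. 296. 297.]
 [294. 295. 295. 296. 296. 296. 296. 296. 297. 297. 299. 299. 298. 297.
  299. 299. 298. 299. 298. 299. 299. 298. 299. 298. 298.]]
[[ 493.45477286 -424.27493978  200.        ]]
[ 445.57003477 -342.45528921  262.7       ]
```

>>> {"api": "send_rows", "payload": {"commands": [{"translation": [0.005,0.0065,0],"rot": [0,0,-0.4],"grip": 0.0},{"translation": [0.015,0,0],"rot": [0,0,0],"grip": 0.0},{"translation": [0.02,0,0],"rot": [0,0,0],"grip": 0.0},{"translation": [0.02,0,0],"rot": [0,0,0],"grip": 0.0},{"translation": [0.02,0,0],"rot": [0,0,0],"grip": 0.0}]}}

```text
t: 7.07
eef_pos: [0.523, -0.3981, 0.2547]
tool_rot: [-0.001, 0.998, -0.067, -0.0]
contact_force: [-0.2, -0.4, -1.8]
gripper_width: 0.129
```

>>> {"api": "send_rows", "payload": {"commands": [{"translation": [0.01,0,0],"rot": [0,0,0],"grip": 0.0},{"translation": [0,0,0],"rot": [0,0,0],"grip": 0.0},{"translation": [0,0,0],"rot": [0,0,0],"grip": 0.0},{"translation": [0,0,0],"rot": [0,0,0],"grip": 0.0},{"translation": [0,0,0],"rot": [0,0,0],"grip": 0.0}]}}

```text
t: 7.48
eef_pos: [0.5297, -0.4012, 0.2554]
tool_rot: [-0.0, 0.998, -0.069, -0.0]
contact_force: [-0.0, -1.0, -2.1]
gripper_width: 0.126
```

```bash
python3 to.py .5275 -.4046 .2085 -8.2
python3 - <<'E'
from h import *
from station import *
d=read_camera("wrist"); np.savez("w4.npz",**d); cv2.imwrite("pics/w4.png",d["pixels"][:,:,::-1])
d=read_camera("side"); cv2.imwrite("pics/s4.png",cv2.resize(d["pixels"][230:400,260:450,::-1],None,fx=4,fy=3.5))
E
```

```text
t 7.48 pos [ 529.7 -401.2  255.4] yaw -7.91 F [-0.  -1.  -2.1] grip 10.7 q [ 0.09  0.53  0.67  1.61 -0.35  1.13  0.72]
shift in present tool axes mm [-1.7  3.7 46.9]  in target axes [-1.7  3.7 46.9]  rot deg (tool) [-0.02  0.03  0.29]
```

View pics/w4.png

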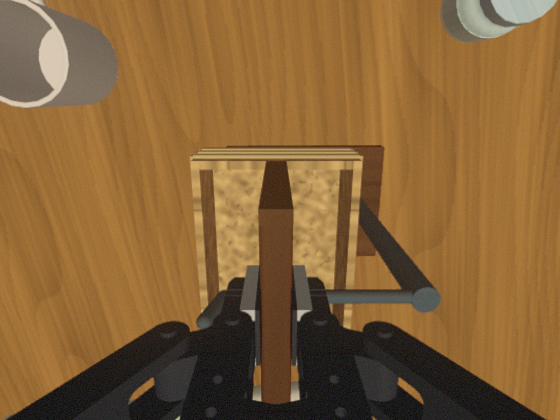

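View pics/s4.png

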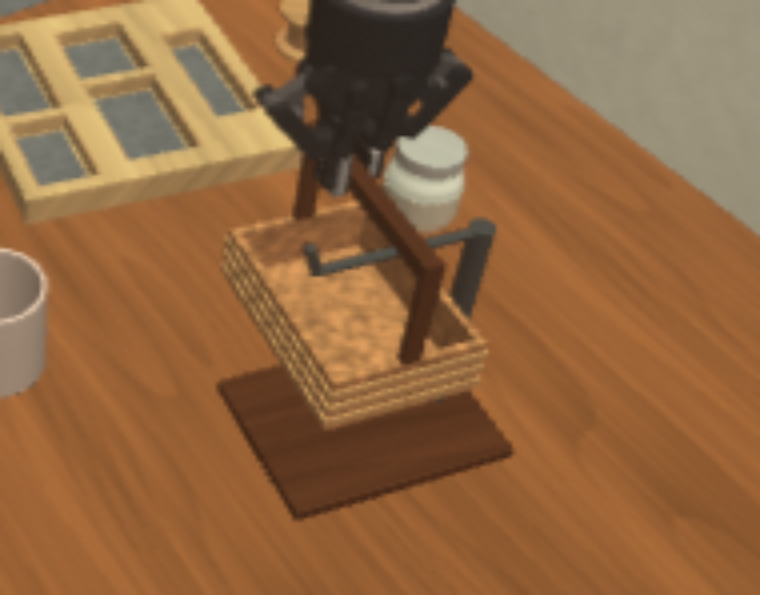

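>>> {"api": "send_rows", "payload": {"commands": [{"translation": [-0.0015,0.0035,0],"rot": [0,0,0.3],"grip": 0.0},{"translation": [0,0,0.012],"rot": [0,0,0],"grip": 0.0},{"translation": [0,0,0.012],"rot": [0,0,0],"grip": 0.0},{"translation": [0,0,0.012],"rot": [0,0,0],"grip": 0.0},{"translation": [0,0,0.004],"rot": [0,0,0],"grip": 0.0}]}}

```text
t: 8.0
eef_pos: [0.5281, -0.4029, 0.2119]
tool_rot: [-0.001, 0.997, -0.071, -0.002]
contact_force: [0.2, 1.0, -2.4]
gripper_width: 0.124
```

>>> {"api": "send_rows", "payload": {"commands": [{"translation": [0,0,0.002],"rot": [0,0,0],"grip": 0.0},{"translation": [0,0,0.002],"rot": [0,0,0],"grip": 0.0},{"translation": [0,0,0.002],"rot": [0,0,0],"grip": 0.0},{"translation": [0,0,0],"rot": [0,0,0],"grip": 0.0},{"translation": [0,0,0],"rot": [0,0,0],"grip": 0.0}]}}

```text
t: 8.42
eef_pos: [0.5293, -0.4043, 0.2096]
tool_rot: [0.0, 0.997, -0.071, 0.0]
contact_force: [1.0, -0.2, -3.6]
gripper_width: 0.129
```

```bash
python3 to.py .5275 -.4046 .2085 -8.2
```

```text
t 8.42 pos [ 529.3 -404.3  209.6] yaw -8.12 F [ 1.  -0.2 -3.6] grip 11.1 q [ 0.11  0.57  0.65  1.65 -0.39  1.05  0.74]
shift in present tool axes mm [-1.8  0.5  1.1]  in target axes [-1.8  0.5  1.1]  rot deg (tool) [ 0.01 -0.03  0.08]
```

>>> {"api": "send_rows", "payload": {"commands": [{"translation": [-0.001,0,0.001],"rot": [0,0,0],"grip": 0.0},{"translation": [0,0,0.001],"rot": [0,0,0],"grip": 0.0},{"translation": [0,0,0],"rot": [0,0,0],"grip": 0.0},{"translation": [0,0,0],"rot": [0,0,0],"grip": 0.0},{"translation": [0,0,0],"rot": [0,0,0],"grip": 0.0}]}}

```text
t: 8.83
eef_pos: [0.5287, -0.4043, 0.2086]
tool_rot: [0.0, 0.997, -0.071, 0.001]
contact_force: [-2.0, 2.3, 5.5]
gripper_width: 0.127
```

Run:
```python
from h import *
from station import *
d=read_camera("wrist"); w=cloud(d); cv2.imwrite("pics/w5.png",d["pixels"][:,:,::-1])
print([(w[v,276]*1000).round(1) for v in (214,222,230,238,246)]); print(get_obs()["contact_force"],get_obs()["torque"])
d=read_camera("side"); cv2.imwrite("pics/s5.png",cv2.resize(d["pixels"][230:400,260:450,::-1],None,fx=4,fy=3.5))
```

```text
[array([ 533.7, -364.3,  215.7]), array([ 533.4, -366.9,  216.2]), array([ 533. , -369.4,  217.2]), array([ 532.5, -372.6,  216.5]), array([ 532.1, -375.7,  216.3])]
[-1.05770495  1.50292793  6.52610632] [ 0.28687802  0.26118686 -0.00483905]
```

View pics/s5.png

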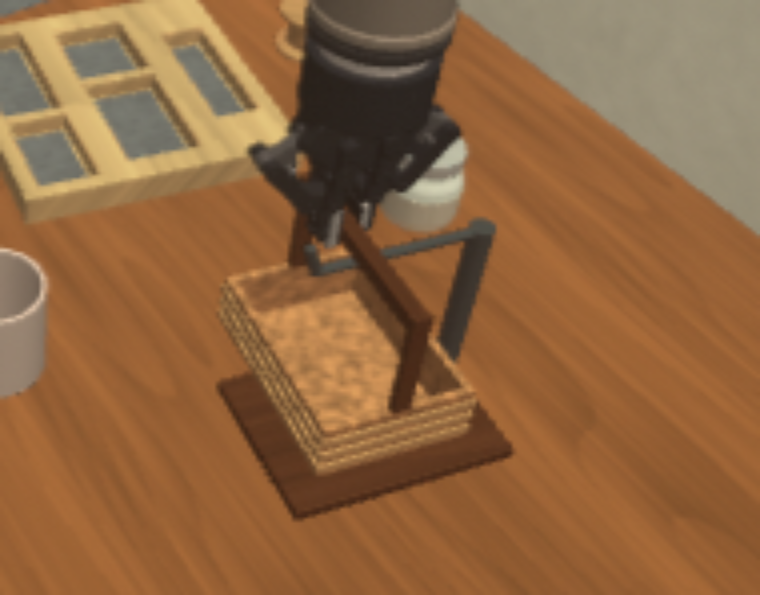

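>>> {"api": "send_rows", "payload": {"commands": [{"translation": [0,0,0],"rot": [0,0,0],"grip": 0.016},{"translation": [0,0,0],"rot": [0,0,0],"grip": 0.02},{"translation": [0,0,0],"rot": [0,0,0],"grip": 0.03},{"translation": [0,0,0],"rot": [0,0,0],"grip": 0.04},{"translation": [0,0,0],"rot": [0,0,0],"grip": 0.05}]}}

```text
t: 9.35
eef_pos: [0.5281, -0.4041, 0.2071]
tool_rot: [-0.0, 0.997, -0.071, -0.0]
contact_force: [-0.9, -0.1, -0.2]
gripper_width: 0.577
```

>>> {"api": "send_rows", "payload": {"commands": [{"translation": [0,0,0],"rot": [0,0,0],"grip": 0.06},{"translation": [0,0,-0.005],"rot": [0,0,0],"grip": 0.06},{"translation": [0,0,-0.015],"rot": [0,0,0],"grip": 0.06},{"translation": [0,0,-0.02],"rot": [0,0,0],"grip": 0.06},{"translation": [0,0,-0.025],"rot": [0,0,0],"grip": 0.06}]}}

```text
t: 9.77
eef_pos: [0.5276, -0.4035, 0.2721]
tool_rot: [-0.001, 0.997, -0.071, -0.001]
contact_force: [0.3, -0.2, -0.3]
gripper_width: 0.701
```

Run:
```python
from h import *
from station import *
d=read_camera("side"); cv2.imwrite("pics/s6.png",cv2.resize(d["pixels"][230:400,260:450,::-1],None,fx=4,fy=3.5))
d=read_camera("wrist"); cv2.imwrite("pics/w6.png",d["pixels"][:,:,::-1])
for r in rects(d,.205,.23,200): print(*r)
```

```text
[273. 270.] 524.2 -430.4 142.0 11.9 82.0 216.6 4664 [100.  64.  37.]
[216. 284.] 491.9 -424.1 19.4 8.0 40.6 218.1 375 [67. 60. 50.]
```

View pics/s6.png

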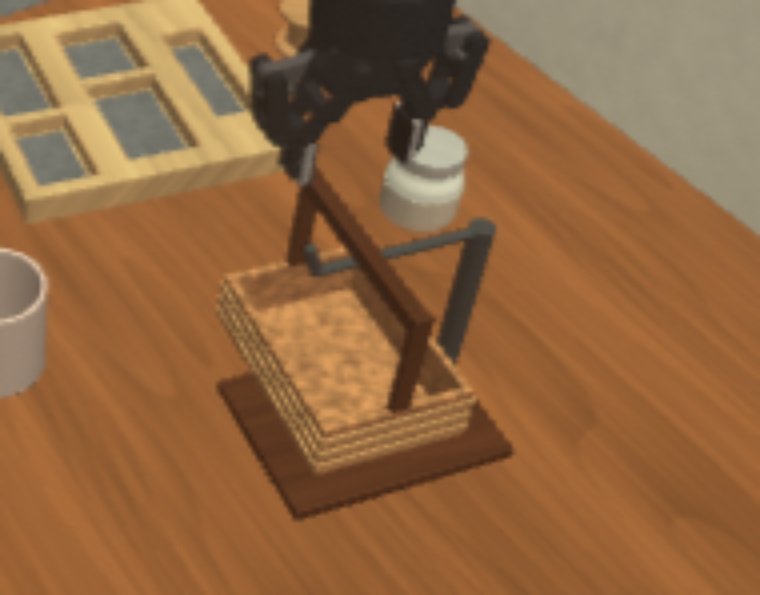

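View pics/w6.png

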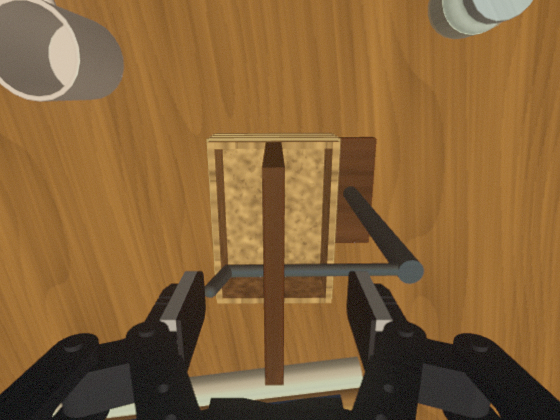

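>>> {"api": "send_rows", "payload": {"commands": [{"translation": [0,0,-0.02],"rot": [0,0,0],"grip": 0.075},{"translation": [0,0,-0.03],"rot": [0,0,0],"grip": 0.0854},{"translation": [0,-0.005,-0.03],"rot": [0,0,0],"grip": 0.0854},{"translation": [0,-0.015,-0.01],"rot": [0,0,0],"grip": 0.0854},{"translation": [0,-0.03,0],"rot": [0,0,0],"grip": 0.0854}]}}

```text
t: 10.28
eef_pos: [0.5342, -0.3589, 0.3661]
tool_rot: [0.003, 0.997, -0.074, 0.002]
contact_force: [-0.1, -0.2, 0.0]
gripper_width: 0.999
```

>>> {"api": "send_rows", "payload": {"commands": [{"translation": [0,-0.036,0],"rot": [0,0,0],"grip": 0.0854},{"translation": [0,-0.036,0],"rot": [0,0,0],"grip": 0.0854},{"translation": [0,-0.036,0],"rot": [0,0,0],"grip": 0.0854},{"translation": [0,-0.036,0],"rot": [0,0,0],"grip": 0.0854},{"translation": [0,-0.036,0],"rot": [0,0,0],"grip": 0.0854}]}}

```text
t: 10.7
eef_pos: [0.5605, -0.1746, 0.3622]
tool_rot: [-0.0, 0.997, -0.071, 0.0]
contact_force: [0.1, -0.0, -1.0]
gripper_width: 0.998
```

>>> {"api": "send_rows", "payload": {"commands": [{"translation": [0,-0.036,0],"rot": [0,0,0],"grip": 0.0854},{"translation": [0,-0.036,0],"rot": [0,0,0],"grip": 0.0854},{"translation": [0,-0.036,0],"rot": [0,0,0],"grip": 0.0854},{"translation": [0,-0.036,0],"rot": [0,0,0],"grip": 0.0854},{"translation": [0,-0.028,0],"rot": [0,0,0],"grip": 0.0854}]}}

```text
t: 11.12
eef_pos: [0.585, -0.0025, 0.3621]
tool_rot: [-0.001, 0.998, -0.07, -0.0]
contact_force: [-0.7, -0.3, -0.7]
gripper_width: 1.001
```

>>> {"api": "send_rows", "payload": {"commands": [{"translation": [0,0,0],"rot": [0,0,0],"grip": 0.0854},{"translation": [0,0,0],"rot": [0,0,0],"grip": 0.0854},{"translation": [0,0,0],"rot": [0,0,0],"grip": 0.0854},{"translation": [0,0,0],"rot": [0,0,0],"grip": 0.0854},{"translation": [0,0,0],"rot": [0,0,0],"grip": 0.0854}]}}

```text
t: 11.53
eef_pos: [0.5848, -0.0079, 0.3625]
tool_rot: [0.0, 0.997, -0.072, 0.0]
contact_force: [0.4, -0.1, -0.1]
gripper_width: 0.996
```

```bash
python3 to.py .585 -.004 .33 -9
python3 - <<'E'
from h import *
from station import *
d=read_camera("wrist"); np.savez("w7.npz",**d); cv2.imwrite("pics/w7.png",d["pixels"][:,:,::-1])
d=read_camera("top"); np.savez("t7.npz",**d)
d=read_camera("side"); cv2.imwrite("pics/s7.png",d["pixels"][:,:,::-1])
E
```

```text
t 11.53 pos [584.8  -7.9 362.5] yaw -8.28 F [ 0.4 -0.1 -0.1] grip 85.0 q [-0.59  0.27  0.62  1.66 -0.16  1.27 -0.08]
shift in present tool axes mm [-0.3 -3.9 32.5]  in target axes [-0.4 -3.9 32.5]  rot deg (tool) [ 0.01 -0.01  0.72]
```

View pics/w7.png

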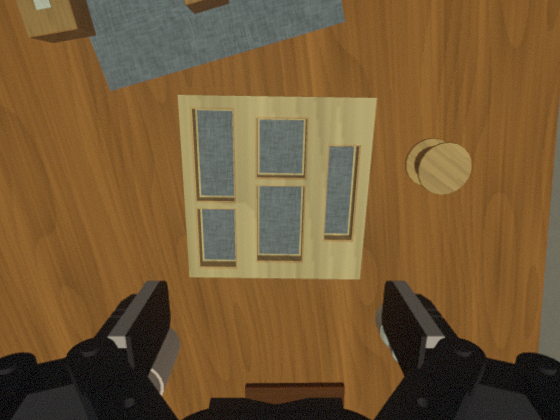

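View pics/s7.png

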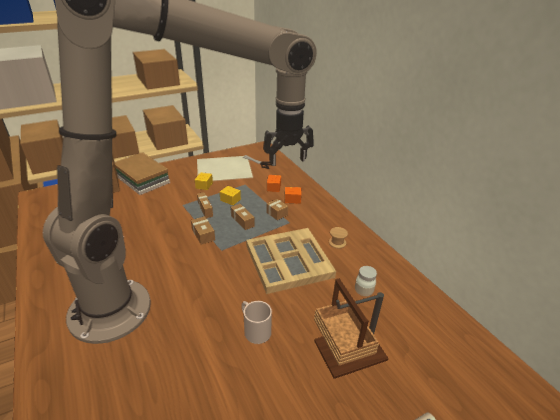

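```bash
cat > pk.py <<'E'
from h import *
def pockets(d):
    w=cloud(d); z=w[...,2]
    m=((z>.0255)&(z<.036)).astype(np.uint8)
    n,l,s,c=cv2.connectedComponentsWithStats(m,connectivity=4)
    i=1+np.argmax(s[1:,4]); m=(l==i).astype(np.uint8)
    cs,h=cv2.findContours(m,cv2.RETR_CCOMP,cv2.CHAIN_APPROX_NONE)
    print("ztop",np.nanmedian(z[m>0])*1000)
    for k,cn in enumerate(cs):
        if len(cn)<60: continue
        P=ray(d,cn[:,0].astype(float),.030)[:,:2]*1000
        (cx,cy),(a,b),ang=cv2.minAreaRect(P.astype(np.float32))
        if a<b:a,b,ang=b,a,ang+90
        print("outer" if h[0][k][3]<0 else "hole",cn[:,0].mean(0).round(0),(round(cx,1),round(cy,1)),round(a,1),round(b,1),round((ang+90)%180-90,2))
E
python3 - <<'E'
from pk import *
d=dict(np.load("w7.npz")); pockets(d)
d=dict(np.load("t7.npz")); pockets(d)
for r in rects(d,.038,.06,200,roi=(.3,.85,.1,.6)): print(*r)
E
```

```text
ztop 30.68643974957422
outer [275. 183.] (577.4, -50.7) 240.2 236.2 80.89
hole [217. 236.] (491.2, -98.9) 85.0 50.9 81.16
hole [279. 222.] (577.2, -92.0) 106.1 62.5 80.79
hole [340. 191.] (660.3, -62.9) 125.4 39.4 80.89
hole [281. 147.] (593.0, 6.1) 74.6 62.2 80.76
hole [214. 154.] (508.5, 8.4) 116.2 50.9 81.15
ztop 32.18103873710698
outer [506. 269.] (370.7, -675.6) 447.5 37.5 -0.11
[219. 147.] 778.5 273.6 69.2 57.8 -29.2 46.0 348 [183. 118.  63.]
[183. 155.] 750.1 393.4 66.4 56.4 57.4 45.5 319 [183. 116.  61.]
[238. 178.] 670.1 209.7 68.0 58.5 -77.8 46.2 359 [136. 117.  84.]
[184. 218.] 542.3 386.5 70.0 58.0 -61.6 46.2 367 [187. 177.  86.]
[233. 222.] 528.0 226.6 110.3 45.1 -83.5 45.8 467 [133. 114.  82.]
[136. 237.] 481.4 545.3 70.1 58.3 47.9 45.9 356 [186. 174.  84.]
[190. 254.] 424.3 366.2 118.9 32.8 86.3 45.9 371 [136. 117.  85.]
[237. 273.] 363.0 213.0 100.1 56.1 -88.6 46.1 547 [133. 114.  82.]
```

>>> {"api": "send_rows", "payload": {"commands": [{"translation": [-0.011,-0.033,0],"rot": [0,0,0],"grip": 0.0854},{"translation": [-0.011,-0.033,0],"rot": [0,0,0],"grip": 0.0854},{"translation": [-0.011,-0.033,0],"rot": [0,0,0],"grip": 0.0854},{"translation": [-0.011,-0.033,0],"rot": [0,0,0],"grip": 0.0854},{"translation": [-0.011,-0.033,0],"rot": [0,0,0],"grip": 0.0854}]}}

```text
t: 12.1
eef_pos: [0.5534, 0.1661, 0.3625]
tool_rot: [-0.0, 0.997, -0.071, 0.0]
contact_force: [0.2, -0.2, 0.6]
gripper_width: 0.998
```

>>> {"api": "send_rows", "payload": {"commands": [{"translation": [-0.011,-0.033,0],"rot": [0,0,0],"grip": 0.0854},{"translation": [-0.011,-0.033,0],"rot": [0,0,0],"grip": 0.0854},{"translation": [-0.011,-0.033,0],"rot": [0,0,0],"grip": 0.0854},{"translation": [-0.011,-0.033,0],"rot": [0,0,0],"grip": 0.0854},{"translation": [-0.011,-0.033,0],"rot": [0,0,0],"grip": 0.0854}]}}

```text
t: 12.52
eef_pos: [0.5223, 0.3374, 0.3624]
tool_rot: [-0.0, 0.997, -0.071, 0.0]
contact_force: [0.6, -0.3, -0.5]
gripper_width: 0.999
```

>>> {"api": "send_rows", "payload": {"commands": [{"translation": [0,0,0],"rot": [0,0,0],"grip": 0.0854},{"translation": [0,0,0],"rot": [0,0,0],"grip": 0.0854},{"translation": [0,0,0],"rot": [0,0,0],"grip": 0.0854},{"translation": [0,0,0],"rot": [0,0,0],"grip": 0.0854},{"translation": [0,0,0],"rot": [0,0,0],"grip": 0.0854}]}}

```text
t: 12.93
eef_pos: [0.5235, 0.3343, 0.3626]
tool_rot: [-0.0, 0.997, -0.072, 0.0]
contact_force: [-0.3, -0.8, 0.2]
gripper_width: 0.999
```

```bash
python3 to.py .522 .34 .36 -9
python3 - <<'E'
from h import *
from station import *
d=read_camera("wrist"); np.savez("w8.npz",**d); cv2.imwrite("pics/w8.png",d["pixels"][:,:,::-1])
for r in rects(d,.038,.06,200,roi=(.25,.9,0,.6)): print(*r)
E
```

```text
t 12.93 pos [523.5 334.3 362.6] yaw -8.28 F [-0.3 -0.8  0.2] grip 85.3 q [-1.02  0.32  0.47  1.57 -0.15  1.29 -0.68]
shift in present tool axes mm [-2.3 -5.4  2.6]  in target axes [-2.3 -5.4  2.6]  rot deg (tool) [-0.   -0.03  0.72]
[467.  78.] 749.5 396.4 69.3 60.2 56.5 46.7 3407 [204. 116.   0.]
[285. 113.] 542.0 389.4 67.5 56.8 -59.7 46.8 2895 [201. 189.   0.]
[190. 142.] 425.9 369.7 119.1 34.7 86.2 46.8 2823 [151. 123.  74.]
[488. 178.] 776.4 277.8 72.0 57.0 -29.7 46.8 2624 [204. 115.   0.]
[291. 238.] 527.8 231.9 111.5 45.0 -83.7 46.9 2719 [148. 121.  73.]
[401. 236.] 669.5 216.2 71.0 57.7 -77.3 46.9 2240 [150. 122.  72.]
[171. 262.] 365.2 218.9 101.7 59.8 -89.3 46.9 2798 [147. 120.  70.]
```

View pics/w8.png

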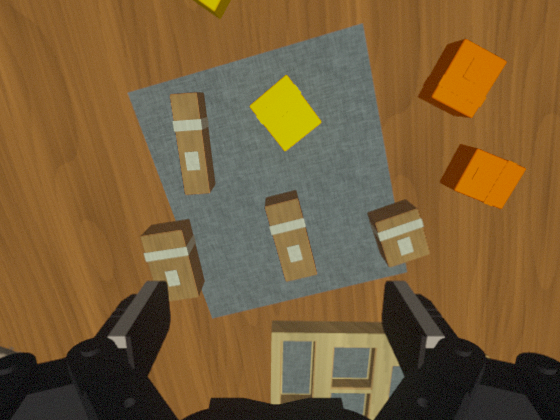

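Run:
```python
from h import *
for n in("w8","w7"):
  d=dict(np.load(n+".npz"));z=cloud(d)[...,2]; 
  print(n,np.nanstd(z[230:235,285:295])*1000)
  for lo in (.0445,.0455):
    for r in rects(d,lo,.06,200,roi=(.25,.9,.1,.6)): print(*r)
```

```text
w8 0.8462511992383458
[468.  78.] 750.7 396.3 68.2 57.5 57.3 46.8 3202 [204. 116.   0.]
[285. 113.] 542.0 389.4 67.5 56.8 -59.8 46.8 2866 [201. 189.   0.]
[190. 142.] 424.9 369.8 119.2 33.7 85.1 46.8 2689 [152. 124.  74.]
[489. 178.] 777.7 276.8 68.9 56.9 -29.0 46.9 2495 [204. 116.   0.]
[291. 239.] 528.0 231.0 109.7 44.7 -82.9 46.9 2650 [148. 121.  73.]
[402. 237.] 670.2 214.8 67.9 56.9 -77.3 47.0 2116 [151. 123.  73.]
[170. 263.] 364.2 218.0 100.0 57.5 -89.0 47.0 2625 [148. 120.  70.]
[468.  79.] 750.8 396.1 68.0 57.1 57.3 46.9 2933 [204. 116.   0.]
[285. 113.] 542.1 389.4 67.4 56.8 -59.6 46.9 2640 [201. 189.   0.]
[190. 143.] 424.8 369.8 118.8 33.1 85.4 46.9 2516 [152. 124.  74.]
[489. 178.] 777.8 276.5 68.6 56.9 -28.3 47.0 2325 [204. 116.   0.]
[291. 239.] 527.7 231.0 109.5 44.7 -83.7 46.9 2515 [148. 121.  73.]
[402. 237.] 670.2 214.6 67.6 56.9 -77.3 47.0 1995 [151. 123.  73.]
[170. 263.] 364.1 217.8 99.4 57.5 -89.3 47.0 2512 [148. 120.  70.]
w7 1.0335944808815618
[46. 17.] 365.7 183.7 57.2 36.9 0.2 46.6 1783 [140. 113.  64.]
[46. 16.] 365.5 184.5 56.2 36.8 1.8 46.8 1580 [140. 113.  65.]
```

>>> {"api": "send_rows", "payload": {"commands": [{"translation": [0,0,0.03],"rot": [0,0,-4.9],"grip": 0.0854},{"translation": [0,0,0.03],"rot": [0,0,-4.9],"grip": 0.0854},{"translation": [0,0,0.03],"rot": [0,0,-5],"grip": 0.0854},{"translation": [-0.0018,0.026,0.02],"rot": [0,0,0],"grip": 0.0854},{"translation": [-0.0018,0.026,0.02],"rot": [0,0,0],"grip": 0.0854}]}}

```text
t: 13.4
eef_pos: [0.5244, 0.2841, 0.2307]
tool_rot: [0.0, 0.998, 0.06, -0.0]
contact_force: [0.9, -0.5, 0.5]
gripper_width: 0.998
```

>>> {"api": "send_rows", "payload": {"commands": [{"translation": [-0.0018,0.026,0.02],"rot": [0,0,0],"grip": 0.0854},{"translation": [-0.0018,0.0255,0.02],"rot": [0,0,0],"grip": 0.0854},{"translation": [0,0,0.03],"rot": [0,0,0],"grip": 0.0854},{"translation": [0,0,0.03],"rot": [0,0,0],"grip": 0.0854},{"translation": [0,0,0],"rot": [0,0,0],"grip": 0.0854}]}}

```text
t: 13.82
eef_pos: [0.5246, 0.2298, 0.1278]
tool_rot: [0.002, 0.998, 0.057, -0.004]
contact_force: [-0.9, -1.1, -0.6]
gripper_width: 1.002
```

```bash
python3 to.py .528 .2305 .038 6.5
```

```text
t 13.82 pos [524.6 229.8 127.8] yaw 6.57 F [-0.9 -1.1 -0.6] grip 85.6 q [-0.81  0.48  0.37  1.92 -0.24  0.79 -0.19]
shift in present tool axes mm [ 4.1 -0.6 89.7]  in target axes [ 3.4 -0.3 89.8]  rot deg (tool) [0.2  0.44 0.07]
```

>>> {"api": "send_rows", "payload": {"commands": [{"translation": [0.002,0,0.03],"rot": [0,0,0],"grip": 0.0854},{"translation": [0,0,0.03],"rot": [0,0,0],"grip": 0.0854},{"translation": [0,0,0.02],"rot": [0,0,0],"grip": 0.0854},{"translation": [0,0,0.007],"rot": [0,0,0],"grip": 0.0854},{"translation": [0,0,0],"rot": [0,0,0],"grip": 0.0854}]}}

```text
t: 14.23
eef_pos: [0.5293, 0.2325, 0.045]
tool_rot: [0.0, 0.998, 0.058, -0.001]
contact_force: [-0.1, 0.3, 0.1]
gripper_width: 1.002
```

```bash
python3 to.py .528 .2305 .038 6.5;python3 - <<'E'
from h import *
from station import *
d=read_camera("wrist"); np.savez("w9.npz",**d); cv2.imwrite("pics/w9.png",d["pixels"][:,:,::-1])
E
python3 to.py .528 .2305 .038 6.5
```

```text
t 14.23 pos [529.3 232.5  45. ] yaw 6.68 F [-0.1  0.3  0.1] grip 85.6 q [-0.76  0.61  0.31  1.95 -0.3   0.63 -0.14]
shift in present tool axes mm [-1.5  1.8  7. ]  in target axes [-1.5  1.8  7. ]  rot deg (tool) [0.04 0.1  0.18]
t 14.28 pos [530.1 232.8  46.2] yaw 6.67 F [-0.7  0.6  0.8] grip 85.3 q [-0.76  0.61  0.31  1.95 -0.3   0.63 -0.14]
shift in present tool axes mm [-2.4  2.1  8.2]  in target axes [-2.4  2.1  8.2]  rot deg (tool) [-0.01 -0.02  0.17]
```

View pics/w9.png

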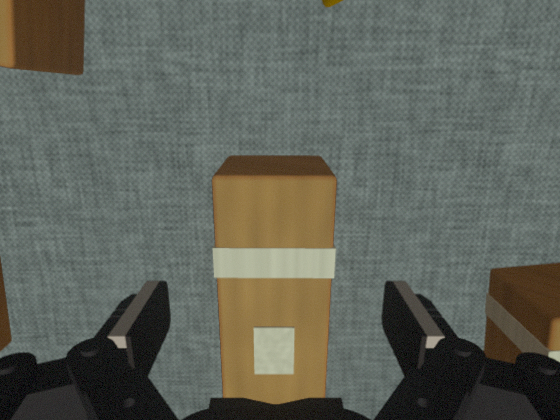

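>>> {"api": "send_rows", "payload": {"commands": [{"translation": [0,0.001,0.007],"rot": [0,0,0],"grip": 0.0854},{"translation": [0,0,0],"rot": [0,0,0],"grip": 0.07},{"translation": [0,0,0],"rot": [0,0,0],"grip": 0.05},{"translation": [0,0,0],"rot": [0,0,0],"grip": 0.035},{"translation": [0,0,0],"rot": [0,0,0],"grip": 0.03}], "force": 50}}

```text
t: 14.7
eef_pos: [0.5301, 0.2321, 0.0392]
tool_rot: [-0.0, 0.998, 0.058, 0.001]
contact_force: [0.7, 0.1, -0.8]
gripper_width: 0.508
```

>>> {"api": "send_rows", "payload": {"commands": [{"translation": [0,0,0],"rot": [0,0,0],"grip": 0.03},{"translation": [0,0,0],"rot": [0,0,0],"grip": 0.03},{"translation": [0,0,0],"rot": [0,0,0],"grip": 0.03},{"translation": [0,0,0],"rot": [0,0,0],"grip": 0.03},{"translation": [0,0,0],"rot": [0,0,0],"grip": 0.03}]}}

```text
t: 15.12
eef_pos: [0.5302, 0.2321, 0.0392]
tool_rot: [-0.0, 0.998, 0.058, 0.001]
contact_force: [-0.2, 0.4, 6.6]
gripper_width: 0.505
```

```bash
python3 to.py .528 .2305 .038 6.5
```

```text
t 15.12 pos [530.2 232.1  39.2] yaw 6.68 F [-0.2  0.4  6.6] grip 43.1 q [-0.75  0.62  0.3   1.95 -0.31  0.62 -0.13]
shift in present tool axes mm [-2.4  1.3  1.2]  in target axes [-2.4  1.3  1.2]  rot deg (tool) [-0.04 -0.06  0.18]
```

>>> {"api": "send_rows", "payload": {"commands": [{"translation": [0,0,-0.01],"rot": [0,0,0],"grip": 0.03},{"translation": [0,0,-0.02],"rot": [0,0,0],"grip": 0.03},{"translation": [0,0,-0.03],"rot": [0,0,5.2],"grip": 0.03},{"translation": [0,0,-0.03],"rot": [0,0,5.2],"grip": 0.03},{"translation": [0,0,-0.02],"rot": [0,0,5.3],"grip": 0.03}]}}

```text
t: 15.53
eef_pos: [0.5303, 0.2318, 0.1513]
tool_rot: [-0.001, 0.997, -0.081, 0.001]
contact_force: [0.4, 1.1, -1.1]
gripper_width: 0.506
```

>>> {"api": "send_rows", "payload": {"commands": [{"translation": [0,0,0],"rot": [0,0,0],"grip": 0.03},{"translation": [0,0,0],"rot": [0,0,0],"grip": 0.03},{"translation": [0,0,0],"rot": [0,0,0],"grip": 0.03},{"translation": [0,0,0],"rot": [0,0,0],"grip": 0.03},{"translation": [0,0,0],"rot": [0,0,0],"grip": 0.03}]}}

```text
t: 15.95
eef_pos: [0.5288, 0.2314, 0.147]
tool_rot: [0.001, 0.997, -0.078, -0.001]
contact_force: [0.5, -0.9, -1.7]
gripper_width: 0.502
```

```bash
cat > held.py <<'E'
# measure held box in tool frame: near end (tool -y side), width centre
from h import *
from station import *
import sys
d=read_camera("wrist"); np.savez("held.npz",**d); cv2.imwrite("pics/held_%s.png"%sys.argv[1],d["pixels"][:,:,::-1])
o=get_obs(); q=o["tool_rot"]; T=R.from_quat([q[1],q[2],q[3],q[0]])
w=cloud(d); t=T.inv().apply((w.reshape(-1,3)-o["eef_pos"])).reshape(w.shape)*1000  # tool mm
off=float(sys.argv[2]) # tool z of box top (negative: above TCP)
m=(abs(t[...,2]-off)<2.2)&(abs(t[...,0])<45)&(t[...,1]<-15)
n,l,s,c=cv2.connectedComponentsWithStats(m.astype(np.uint8),connectivity=4)
i=1+np.argmax(s[1:,4]); m=l==i; P=t[m]
print("px",c[i].round(0),"n",m.sum(),"ztool",np.median(P[:,2]).round(2),"end y",np.percentile(P[:,1],[0,.5,1,2]).round(2))
# sides in rows
for a,b in((-25,-20),(-35,-30),(-45,-40)):
    Q=P[(P[:,1]>a)&(P[:,1]<b)]
    if len(Q)>20: print(a,"x",Q[:,0].min().round(2),Q[:,0].max().round(2),"mid",((Q[:,0].min()+Q[:,0].max())/2).round(2))
E
python3 held.py long -7; python3 to.py .5085 .0084 .14 -9.1
```

```text
px [275. 228.] n 13427 ztool -7.46 end y [-53.66 -53.25 -53.08 -52.83]
-25 x -23.71 21.43 mid -1.14
-35 x -23.06 20.95 mid -1.05
-45 x -23.05 20.96 mid -1.05
t 16.0 pos [529.  231.4 147.2] yaw -8.99 F [ 1.1 -0.2 -1.3] grip 43.3 q [-0.87  0.47  0.46  1.91 -0.27  0.83 -0.42]
shift in present tool axes mm [ 14.6 223.4   7.5]  in target axes [ 15.  223.4   7.2]  rot deg (tool) [0.08 0.09 0.11]
```

View pics/held_long.png

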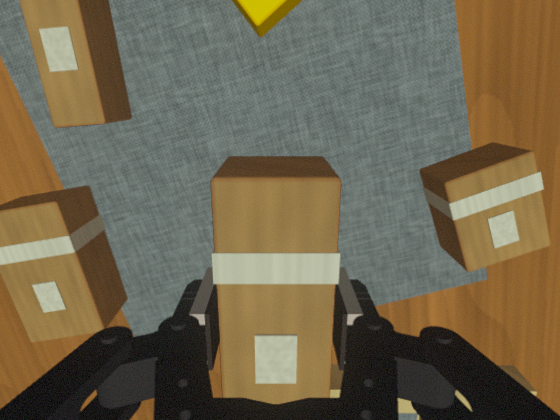

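>>> {"api": "send_rows", "payload": {"commands": [{"translation": [0.001,0.015,0],"rot": [0,0,0],"grip": 0.03},{"translation": [0.002,0.03,0],"rot": [0,0,0],"grip": 0.03},{"translation": [0.0025,0.036,0],"rot": [0,0,0],"grip": 0.03},{"translation": [0.0025,0.036,0],"rot": [0,0,0],"grip": 0.03},{"translation": [0.0025,0.036,0],"rot": [0,0,0],"grip": 0.03}]}}

```text
t: 16.42
eef_pos: [0.5152, 0.0765, 0.1479]
tool_rot: [0.0, 0.997, -0.079, -0.0]
contact_force: [0.5, 0.2, -1.6]
gripper_width: 0.507
```

>>> {"api": "send_rows", "payload": {"commands": [{"translation": [0.0025,0.034,0],"rot": [0,0,0],"grip": 0.03},{"translation": [0.0015,0.022,0],"rot": [0,0,0],"grip": 0.03},{"translation": [0.001,0.012,0],"rot": [0,0,0],"grip": 0.03},{"translation": [0,0,0],"rot": [0,0,0],"grip": 0.03},{"translation": [0,0,0],"rot": [0,0,0],"grip": 0.03}]}}

```text
t: 16.83
eef_pos: [0.5103, 0.0112, 0.1481]
tool_rot: [-0.0, 0.997, -0.079, -0.0]
contact_force: [-0.1, 1.9, -1.7]
gripper_width: 0.504
```

>>> {"api": "send_rows", "payload": {"commands": [{"translation": [0,0,0],"rot": [0,0,0],"grip": 0.03},{"translation": [0,0,0],"rot": [0,0,0],"grip": 0.03},{"translation": [0,0,0],"rot": [0,0,0],"grip": 0.03},{"translation": [0,0,0],"rot": [0,0,0],"grip": 0.03},{"translation": [0,0,0],"rot": [0,0,0],"grip": 0.03}]}}

```text
t: 17.25
eef_pos: [0.5104, 0.0118, 0.1482]
tool_rot: [-0.0, 0.997, -0.078, -0.0]
contact_force: [0.7, 0.2, -1.1]
gripper_width: 0.507
```

```bash
python3 held.py long2 -7; python3 to.py .5098 .0096 .14 -9.1
python3 - <<'E'
from pk import *
d=dict(np.load("held.npz")); pockets(d)
E
```

```text
px [275. 228.] n 13487 ztool -7.61 end y [-53.84 -53.54 -53.37 -53.15]
-25 x -23.44 21.67 mid -0.88
-35 x -22.88 21.04 mid -0.92
-45 x -22.79 21.11 mid -0.84
t 17.3 pos [510.4  11.6 148.2] yaw -8.96 F [-0.6  0.3 -0.9] grip 43.0 q [-0.56  0.37  0.51  2.06 -0.26  0.77 -0.05]
shift in present tool axes mm [-0.2  2.1  8.2]  in target axes [-0.2  2.1  8.2]  rot deg (tool) [-0.    0.    0.14]
ztop 30.685332878147648
outer [424. 212.] (580.3, -35.9) 236.8 211.1 -9.09
hole [395. 199.] (591.7, 6.7) 72.6 62.0 81.05
```

View pics/held_long2.png

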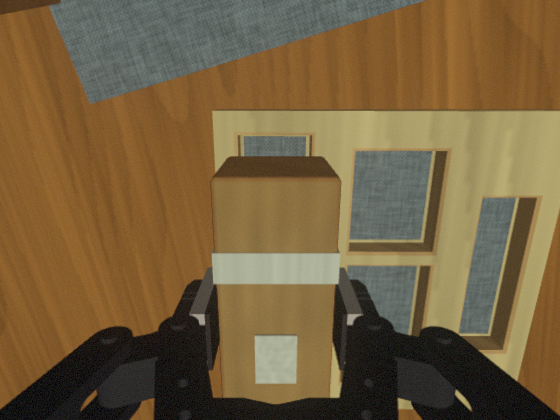

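Run:
```python
from h import *
d=dict(np.load("held.npz"))
import cv2
cv2.imwrite("pics/crop.png",cv2.resize(d["pixels"][100:180,200:350,::-1],None,fx=5,fy=5,interpolation=cv2.INTER_CUBIC))
w=cloud(d); 
z=w[140:152:3,228:325,2]*1000
for r in z: print(r.round(0).astype(int))
print((w[120:150,275,2]*1000).round(0))
```

```text
[31 31 31 31 30 31 30 31 30 28 25 17 11 12 10 11 12 10 11 11 12 12 11 12
 13 10 11 11 10 11 11 12 12 11 10 11 11 12 12 11 11 13 10 11 11 10 12 12
 12 11 12 11 11 12 10 12 11 11 11 12 11 11 12 12 12 11 12 12 12 10 11 10
 11 12 11 11 11 11 10 11 11 12 18 27 29 29 30 31 31 30 31 31 31 30 30 30
 30]
[31 30 32 30 31 30 31 30 30 28 24 17 12 11 11 10 10 11 11 11 12 13 12 12
 11 11 11 12 11 11 12 11 11 12 11 12 11 11 10 11 12 12 12 11 11 11 11 11
 11 11 10 11 11 12 11 12 12 10 11 12 12 11 12 11 12 12 10 12 12 11 12 12
 10 11 11 12 12 13 10 10 11 11 19 27 29 30 32 31 31 31 30 32 32 31 30 30
 30]
[                  31                   30                   31
                   32                   32                   31
                   30                   29                   30
                   29                   25                   17
                   11                   11                   10
 -9223372036854775808                   11                   10
                   11                   13                   11
                   12                   11                
[... 1344 characters left out ...]
   30
                   30                   31                   31
                   31                   31                   31
                   31                   31                   31
                   30]
[30 31 31 30 31 30 30 29 30 29 25 18 12 11 11 10 12 11 12 11 12 11 11 11
 11 11 11 12 11 12 12 11 12 12 12 12 11 11 12 11 11 12 12 10 10 11 12 11
 11 10 12 12 12 12 11 11 11 11 10 12 11 12 10 11 11 12 12 11 11 12 10 12
 11 12 11 10 12 12 12 10 11 13 21 27 29 30 30 30 31 31 30 30 31 31 31 32
 31]
[30. 32. 31. 30. 31. 31. 31. 31. 30. 31. 30. 30. 30. 30. 30. 11. 11. 12.
 12. 12. 12. 12. 11. 11. 11. 12. 10. 11. 12. 11.]<stdin>:7: RuntimeWarning: invalid value encountered in cast
```

View pics/crop.png

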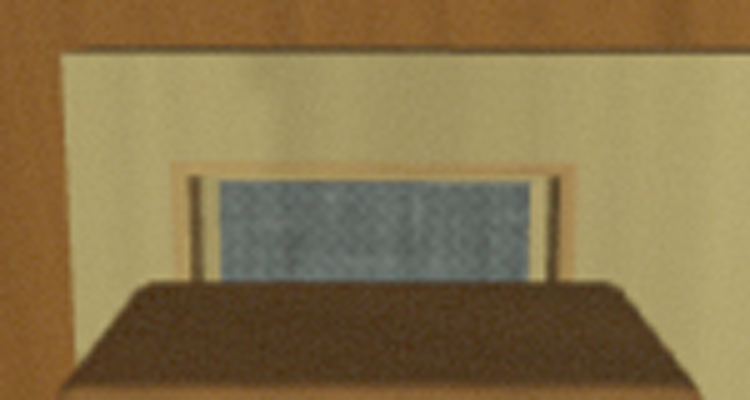

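Run:
```python
from h import *
d=dict(np.load("held.npz"))
from station import *
o=get_obs(); q=o["tool_rot"]; T=R.from_quat([q[1],q[2],q[3],q[0]])
p=ray(d,[[237.2,146],[311.5,146],[275,134.5]],.0307)
t=T.inv().apply(p-np.array(o["eef_pos"]))*1000; print(t.round(2), t[:2,0].mean(), t[1,0]-t[0,0],'pocket centre y',t[2,1]+57.5)
```

```text
[[-26.06 -46.8  117.54]
 [ 22.79 -46.82 117.54]
 [ -1.21 -54.25 117.54]] -1.6363429800347458 48.85512678555824 pocket centre y 3.252659738810081
```

>>> {"api": "send_rows", "payload": {"commands": [{"translation": [-0.0005,0.002,0.015],"rot": [0,0,0.1],"grip": 0.03},{"translation": [0,0,0.02],"rot": [0,0,0],"grip": 0.03},{"translation": [0,0,0.02],"rot": [0,0,0],"grip": 0.03},{"translation": [0,0,0.015],"rot": [0,0,0],"grip": 0.03},{"translation": [0,0,0.004],"rot": [0,0,0],"grip": 0.03}]}}

```text
t: 17.72
eef_pos: [0.5081, 0.0093, 0.0723]
tool_rot: [0.0, 0.997, -0.079, -0.002]
contact_force: [-0.1, 0.2, -1.7]
gripper_width: 0.504
```

>>> {"api": "send_rows", "payload": {"commands": [{"translation": [0,0,0],"rot": [0,0,0],"grip": 0.03},{"translation": [0,0,0],"rot": [0,0,0],"grip": 0.03},{"translation": [0,0,0],"rot": [0,0,0],"grip": 0.03},{"translation": [0,0,0],"rot": [0,0,0],"grip": 0.03},{"translation": [0,0,0],"rot": [0,0,0],"grip": 0.03}]}}

```text
t: 18.13
eef_pos: [0.5101, 0.0093, 0.0751]
tool_rot: [-0.0, 0.997, -0.079, 0.001]
contact_force: [-0.2, 0.6, -0.5]
gripper_width: 0.505
```

```bash
python3 to.py .5098 .0096 .0492 -9.1;  python3 held.py long3 -7
```

```text
t 18.13 pos [510.1   9.3  75.1] yaw -9.11 F [-0.2  0.6 -0.5] grip 43.1 q [-0.49  0.49  0.43  2.11 -0.35  0.61  0.04]
shift in present tool axes mm [-0.4 -0.2 25.9]  in target axes [-0.3 -0.3 25.9]  rot deg (tool) [-0.04 -0.08 -0.01]
px [275. 228.] n 13383 ztool -7.74 end y [-53.74 -53.41 -53.31 -53.02]
-25 x -23.29 21.64 mid -0.83
-35 x -22.73 21.24 mid -0.75
-45 x -22.78 21.29 mid -0.75
```

View pics/held_long3.png

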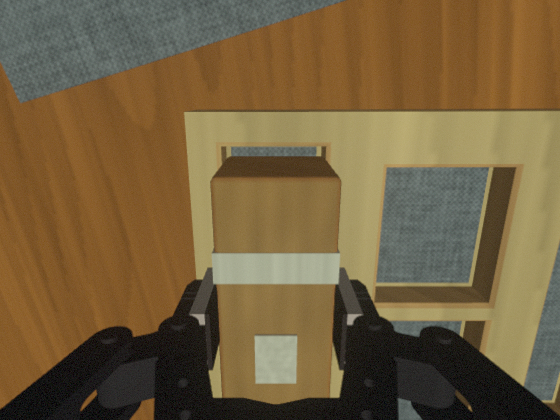

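>>> {"api": "send_rows", "payload": {"commands": [{"translation": [0,0,0.005],"rot": [0,0,0],"grip": 0.03},{"translation": [0,0,0.005],"rot": [0,0,0],"grip": 0.03},{"translation": [0,0,0.004],"rot": [0,0,0],"grip": 0.03},{"translation": [0,0,0],"rot": [0,0,0],"grip": 0.03},{"translation": [0,0,0],"rot": [0,0,0],"grip": 0.03}]}}

```text
t: 18.6
eef_pos: [0.5091, 0.0091, 0.0598]
tool_rot: [0.0, 0.997, -0.08, -0.001]
contact_force: [0.7, -0.4, -1.4]
gripper_width: 0.504
```

>>> {"api": "send_rows", "payload": {"commands": [{"translation": [0,0,0.004],"rot": [0,0,0],"grip": 0.03},{"translation": [0,0,0.004],"rot": [0,0,0],"grip": 0.03},{"translation": [0,0,0.002],"rot": [0,0,0],"grip": 0.03},{"translation": [0,0,0],"rot": [0,0,0],"grip": 0.03},{"translation": [0,0,0],"rot": [0,0,0],"grip": 0.03}]}}

```text
t: 19.02
eef_pos: [0.5094, 0.0091, 0.0501]
tool_rot: [0.0, 0.997, -0.08, -0.0]
contact_force: [0.1, 0.7, -1.4]
gripper_width: 0.503
```

>>> {"api": "send_rows", "payload": {"commands": [{"translation": [0,0,0.001],"rot": [0,0,0],"grip": 0.03},{"translation": [0,0,0.0005],"rot": [0,0,0],"grip": 0.03},{"translation": [0,0,0],"rot": [0,0,0],"grip": 0.046},{"translation": [0,0,0],"rot": [0,0,0],"grip": 0.052},{"translation": [0,0,0],"rot": [0,0,0],"grip": 0.058}]}}

```text
t: 19.43
eef_pos: [0.5097, 0.0092, 0.0489]
tool_rot: [-0.0, 0.997, -0.08, 0.0]
contact_force: [-0.2, 0.7, 0.2]
gripper_width: 0.677
```

>>> {"api": "send_rows", "payload": {"commands": [{"translation": [0,0,0],"rot": [0,0,0],"grip": 0.058},{"translation": [0,0,-0.01],"rot": [0,0,0],"grip": 0.06},{"translation": [0,0,-0.02],"rot": [0,0,0],"grip": 0.07},{"translation": [0,0,-0.035],"rot": [0,0,0],"grip": 0.0854},{"translation": [0,0,-0.04],"rot": [0,0,0],"grip": 0.0854}]}}

```text
t: 19.85
eef_pos: [0.5081, 0.0088, 0.1542]
tool_rot: [0.001, 0.997, -0.08, -0.002]
contact_force: [0.6, 0.3, 0.4]
gripper_width: 1.003
```

Run:
```python
from h import *
from station import *
d=read_camera("wrist"); np.savez("w10.npz",**d); cv2.imwrite("pics/w10.png",d["pixels"][:,:,::-1])
for r in rects(d,.052,.065,200): print(*r)
```

```text
[278. 216.] 508.7 8.4 109.6 44.8 81.0 56.8 10933 [137. 111.  64.]
```

View pics/w10.png

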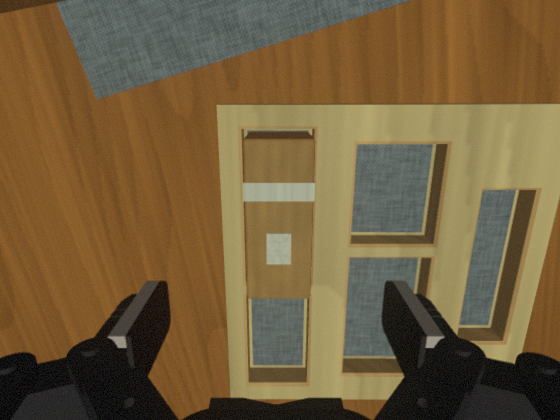

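>>> {"api": "send_rows", "payload": {"commands": [{"translation": [0.0158,-0.0284,-0.02],"rot": [0,0,0],"grip": 0.0854},{"translation": [0.0158,-0.0284,-0.02],"rot": [0,0,0],"grip": 0.0854},{"translation": [0.0158,-0.0284,-0.02],"rot": [0,0,0],"grip": 0.0854},{"translation": [0.0158,-0.0284,-0.02],"rot": [0,0,0],"grip": 0.0854},{"translation": [0.0158,-0.0284,0],"rot": [0,0,0],"grip": 0.0854}]}}

```text
t: 20.32
eef_pos: [0.6129, 0.1384, 0.2392]
tool_rot: [-0.002, 0.997, -0.08, 0.003]
contact_force: [1.3, -0.1, 0.5]
gripper_width: 0.998
```

>>> {"api": "send_rows", "payload": {"commands": [{"translation": [0.0158,-0.0284,0],"rot": [0,0,0],"grip": 0.0854},{"translation": [0.0158,-0.0284,0],"rot": [0,0,0],"grip": 0.0854},{"translation": [0.0158,-0.0284,0],"rot": [0,0,0],"grip": 0.0854},{"translation": [0,0,0],"rot": [0,0,-5.5],"grip": 0.0854},{"translation": [0,0,0],"rot": [0,0,-5.5],"grip": 0.0854}]}}

```text
t: 20.73
eef_pos: [0.6705, 0.2162, 0.2335]
tool_rot: [0.0, 1.0, 0.02, -0.0]
contact_force: [0.2, -0.5, 0.2]
gripper_width: 1.005
```

>>> {"api": "send_rows", "payload": {"commands": [{"translation": [0,0,0],"rot": [0,0,-5.4],"grip": 0.0854},{"translation": [0,0,0],"rot": [0,0,-5.4],"grip": 0.0854},{"translation": [0,0,0],"rot": [0,0,0],"grip": 0.0854},{"translation": [0,0,0],"rot": [0,0,0],"grip": 0.0854},{"translation": [0,0,0],"rot": [0,0,0],"grip": 0.0854}]}}

```text
t: 21.15
eef_pos: [0.6702, 0.2133, 0.2342]
tool_rot: [-0.0, 0.994, 0.109, 0.0]
contact_force: [-0.6, -0.3, -0.1]
gripper_width: 0.999
```

```bash
python3 to.py .671 .2147 .039 12.7
python3 - <<'E'
from h import *
from station import *
d=read_camera("wrist"); cv2.imwrite("pics/w11.png",d["pixels"][:,:,::-1])
for r in rects(d,.0445,.06,200): print(*r)
E
```

```text
t 21.15 pos [670.2 213.3 234.2] yaw 12.52 F [-0.6 -0.3 -0.1] grip 85.3 q [-0.66  0.56  0.4   1.51 -0.24  1.11  0.01]
shift in present tool axes mm [  1.   -1.2 195.2]  in target axes [  1.   -1.2 195.2]  rot deg (tool) [-0.   -0.01 -0.18]
[427.  14.] 752.7 367.3 57.0 27.2 12.2 46.7 1634 [205. 115.   0.]
[417. 143.] 777.7 276.9 68.5 57.0 -29.4 46.8 5392 [206. 119.   0.]
[277. 187.] 670.6 214.3 66.7 57.0 -77.5 46.9 4734 [152. 124.  74.]
[ 75. 326.] 513.2 32.4 80.9 45.9 78.2 56.9 2213 [147. 119.  68.]
```

View pics/w11.png

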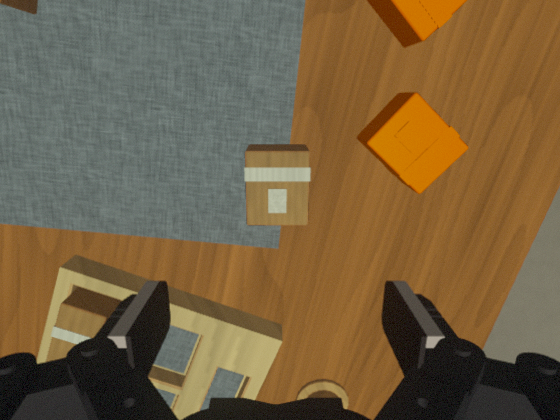

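>>> {"api": "send_rows", "payload": {"commands": [{"translation": [0.001,-0.001,0.036],"rot": [0,0,0],"grip": 0.0854},{"translation": [0,0,0.036],"rot": [0,0,0],"grip": 0.0854},{"translation": [0,0,0.036],"rot": [0,0,0],"grip": 0.0854},{"translation": [0,0,0.036],"rot": [0,0,0],"grip": 0.0854},{"translation": [0,0,0.03],"rot": [0,0,0],"grip": 0.0854}]}}

```text
t: 21.62
eef_pos: [0.6701, 0.2146, 0.0574]
tool_rot: [0.0, 0.994, 0.11, -0.001]
contact_force: [0.7, 0.5, -0.1]
gripper_width: 0.999
```

>>> {"api": "send_rows", "payload": {"commands": [{"translation": [0,0,0.015],"rot": [0,0,0],"grip": 0.0854},{"translation": [0,0,0.005],"rot": [0,0,0],"grip": 0.0854},{"translation": [0,0,0],"rot": [0,0,0],"grip": 0.0854},{"translation": [0,0,0],"rot": [0,0,0],"grip": 0.0854},{"translation": [0,0,0],"rot": [0,0,0],"grip": 0.0854}]}}

```text
t: 22.03
eef_pos: [0.6728, 0.2151, 0.0423]
tool_rot: [-0.0, 0.994, 0.11, 0.002]
contact_force: [0.1, -0.2, 0.2]
gripper_width: 0.998
```

```bash
python3 to.py .6714 .2145 .039 12.5
```

```text
t 22.03 pos [672.8 215.1  42.3] yaw 12.66 F [ 0.1 -0.2  0.2] grip 85.3 q [-0.61  0.77  0.33  1.63 -0.32  0.79  0.07]
shift in present tool axes mm [-1.5  0.2  3.3]  in target axes [-1.5  0.3  3.3]  rot deg (tool) [-0.03 -0.22  0.16]
```

>>> {"api": "send_rows", "payload": {"commands": [{"translation": [-0.0015,0,0.003],"rot": [0,0,0],"grip": 0.0854},{"translation": [0,0,0],"rot": [0,0,0],"grip": 0.07},{"translation": [0,0,0],"rot": [0,0,0],"grip": 0.06},{"translation": [0,0,0],"rot": [0,0,0],"grip": 0.045},{"translation": [0,0,0],"rot": [0,0,0],"grip": 0.04}], "force": 50}}

```text
t: 22.45
eef_pos: [0.6701, 0.2145, 0.0376]
tool_rot: [-0.0, 0.994, 0.11, 0.001]
contact_force: [-0.9, 0.3, 4.8]
gripper_width: 0.645
```

>>> {"api": "send_rows", "payload": {"commands": [{"translation": [0,0,0],"rot": [0,0,0],"grip": 0.04},{"translation": [0,0,0],"rot": [0,0,0],"grip": 0.04},{"translation": [0,0,0],"rot": [0,0,0],"grip": 0.04},{"translation": [0,0,0],"rot": [0,0,0],"grip": 0.04},{"translation": [0,0,0],"rot": [0,0,0],"grip": 0.04}]}}

```text
t: 22.87
eef_pos: [0.6701, 0.2145, 0.0376]
tool_rot: [-0.0, 0.994, 0.11, 0.001]
contact_force: [-1.9, -0.2, 6.1]
gripper_width: 0.644
```

```bash
python3 to.py .6714 .2145 .039 12.5
```

```text
t 22.87 pos [670.1 214.5  37.6] yaw 12.68 F [-1.9 -0.2  6.1] grip 55.0 q [-0.61  0.77  0.32  1.63 -0.32  0.79  0.07]
shift in present tool axes mm [ 1.2  0.3 -1.4]  in target axes [ 1.2  0.3 -1.4]  rot deg (tool) [-0.02 -0.06  0.18]
```

>>> {"api": "send_rows", "payload": {"commands": [{"translation": [0,0,-0.01],"rot": [0,0,0],"grip": 0.04},{"translation": [0,0,-0.025],"rot": [0,0,5.4],"grip": 0.04},{"translation": [0,0,-0.03],"rot": [0,0,5.4],"grip": 0.04},{"translation": [0,0,-0.03],"rot": [0,0,5.5],"grip": 0.04},{"translation": [0,0,-0.015],"rot": [0,0,5.5],"grip": 0.04}]}}

```text
t: 23.28
eef_pos: [0.6711, 0.2144, 0.151]
tool_rot: [-0.001, 0.997, -0.082, 0.002]
contact_force: [1.4, -0.0, -0.1]
gripper_width: 0.643
```

```bash
python3 to.py .5934 .007 .148 -9.1
```

```text
t 23.28 pos [671.1 214.4 151. ] yaw -9.41 F [ 1.4 -0.  -0.1] grip 54.9 q [-0.71  0.66  0.48  1.59 -0.35  0.98 -0.29]
shift in present tool axes mm [-42.7 217.3   2.3]  in target axes [-43.9 217.1   3. ]  rot deg (tool) [-0.13 -0.21 -0.31]
```

>>> {"api": "send_rows", "payload": {"commands": [{"translation": [-0.003,0.015,0],"rot": [0,0,-0.3],"grip": 0.04},{"translation": [-0.006,0.03,0],"rot": [0,0,0],"grip": 0.04},{"translation": [-0.007,0.035,0],"rot": [0,0,0],"grip": 0.04},{"translation": [-0.007,0.035,0],"rot": [0,0,0],"grip": 0.04},{"translation": [-0.007,0.035,0],"rot": [0,0,0],"grip": 0.04}]}}

```text
t: 23.7
eef_pos: [0.6159, 0.0695, 0.147]
tool_rot: [0.0, 0.997, -0.077, -0.0]
contact_force: [1.7, -0.5, -0.2]
gripper_width: 0.644
```

>>> {"api": "send_rows", "payload": {"commands": [{"translation": [-0.007,0.035,0],"rot": [0,0,0],"grip": 0.04},{"translation": [-0.005,0.022,0],"rot": [0,0,0],"grip": 0.04},{"translation": [-0.002,0.01,0],"rot": [0,0,0],"grip": 0.04},{"translation": [0,0,0],"rot": [0,0,0],"grip": 0.04},{"translation": [0,0,0],"rot": [0,0,0],"grip": 0.04}]}}

```text
t: 24.12
eef_pos: [0.5932, 0.0076, 0.147]
tool_rot: [-0.001, 0.997, -0.077, 0.0]
contact_force: [0.6, 0.9, -1.6]
gripper_width: 0.645
```

>>> {"api": "send_rows", "payload": {"commands": [{"translation": [0,0,0],"rot": [0,0,0],"grip": 0.04},{"translation": [0,0,0],"rot": [0,0,0],"grip": 0.04},{"translation": [0,0,0],"rot": [0,0,0],"grip": 0.04},{"translation": [0,0,0],"rot": [0,0,0],"grip": 0.04},{"translation": [0,0,0],"rot": [0,0,0],"grip": 0.04}]}}

```text
t: 24.53
eef_pos: [0.5929, 0.0074, 0.1466]
tool_rot: [0.0, 0.997, -0.076, -0.0]
contact_force: [-0.5, -0.7, -1.7]
gripper_width: 0.645
```

```bash
python3 held.py stub -8; python3 to.py .5934 .007 .148 -9.1
python3 - <<'E'
from pk import *
d=dict(np.load("held.npz")); pockets(d)
E
```

```text
px [275. 259.] n 7661 ztool -9.06 end y [-33.47 -33.22 -33.09 -32.97]
-25 x -28.92 26.94 mid -0.99
-35 x -28.99 26.89 mid -1.05
t 24.58 pos [592.9   7.1 146.7] yaw -8.78 F [ 0.9  0.2 -1. ] grip 55.0 q [-0.5   0.5   0.5   1.87 -0.31  0.85  0.01]
shift in present tool axes mm [ 0.5  0.  -1.3]  in target axes [ 0.5  0.  -1.3]  rot deg (tool) [0.   0.   0.32]
ztop 30.697974662273005
outer [244. 202.] (583.6, -12.3) 237.7 163.9 -9.02
```

View pics/held_stub.png

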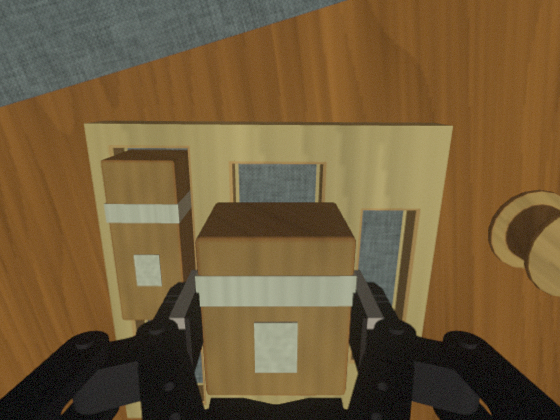

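```bash
cat > rim.py <<'E'
# rim.py row col halflen [boxlen_half width] : pocket visible end in tool frame
from h import *
from station import *
import sys
row,col,hl=int(sys.argv[1]),int(sys.argv[2]),float(sys.argv[3])
d=dict(np.load("held.npz"));z=cloud(d)[...,2]
o=get_obs(); q=o["tool_rot"]; T=R.from_quat([q[1],q[2],q[3],q[0]])
L=[];Rr=[];U=[]
for r in range(row-4,row+5):
    u=col
    while not z[r,u]>.0262: u-=1
    L.append(u+.5); u=col
    while not z[r,u]>.0262: u+=1
    Rr.append(u-.5)
for c in range(col-15,col+16,3):
    v=row
    while not z[v,c]>.0262: v-=1
    U.append(v+.5)
print("L",np.median(L),"R",np.median(Rr),"U",np.median(U))
f=lambda u,v:(T.inv().apply(ray(d,[[u,v]],.0307)[0]-np.array(o["eef_pos"]))*1000)
l=f(np.median(L),row);r=f(np.median(Rr),row);e=f(col,np.median(U))
print("pocket width",(r[0]-l[0]).round(2),"mid x",((r[0]+l[0])/2).round(2),"centre y",(e[1]+hl).round(2))
E
python3 rim.py 185 278 36.5
```

```text
L 232.5 R 321.5 U 163.5
pocket width 60.1 mid x 0.14 centre y 0.88
```

>>> {"api": "send_rows", "payload": {"commands": [{"translation": [0.0011,0.0003,0.015],"rot": [0,0,0.3],"grip": 0.04},{"translation": [0,0,0.02],"rot": [0,0,0],"grip": 0.04},{"translation": [0,0,0.02],"rot": [0,0,0],"grip": 0.04},{"translation": [0,0,0.015],"rot": [0,0,0],"grip": 0.04},{"translation": [0,0,0.002],"rot": [0,0,0],"grip": 0.04}]}}

```text
t: 25.0
eef_pos: [0.592, 0.0064, 0.0721]
tool_rot: [0.0, 0.997, -0.079, -0.002]
contact_force: [-0.1, 0.1, -0.5]
gripper_width: 0.646
```

>>> {"api": "send_rows", "payload": {"commands": [{"translation": [0,0,0],"rot": [0,0,0],"grip": 0.04},{"translation": [0,0,0],"rot": [0,0,0],"grip": 0.04},{"translation": [0,0,0],"rot": [0,0,0],"grip": 0.04},{"translation": [0,0,0],"rot": [0,0,0],"grip": 0.04},{"translation": [0,0,0],"rot": [0,0,0],"grip": 0.04}]}}

```text
t: 25.42
eef_pos: [0.5944, 0.0063, 0.0757]
tool_rot: [-0.0, 0.997, -0.079, 0.001]
contact_force: [0.2, 0.2, -1.2]
gripper_width: 0.642
```

```bash
python3 held.py stub2 -9; python3 to.py .594 .0068 .0476 -9.1
```

```text
px [275. 259.] n 7773 ztool -9.29 end y [-33.42 -32.92 -32.79 -32.65]
-25 x -28.72 27.21 mid -0.75
-35 x -28.73 27.05 mid -0.84
t 25.47 pos [594.3   6.3  75.5] yaw -9.12 F [ 0.7  0.1 -0.2] grip 54.8 q [-0.45  0.6   0.45  1.91 -0.38  0.72  0.06]
shift in present tool axes mm [-0.4 -0.4 27.9]  in target axes [-0.3 -0.5 27.9]  rot deg (tool) [-0.03 -0.07 -0.02]
```

View pics/held_stub2.png

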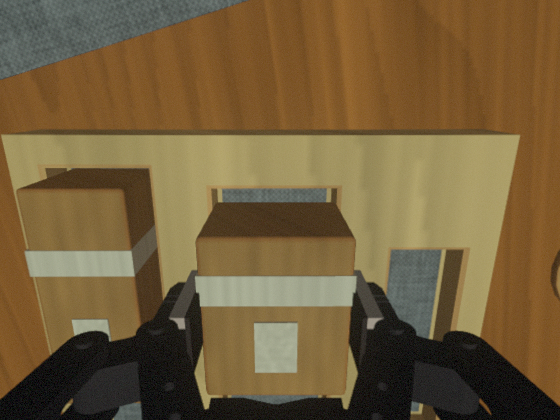

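>>> {"api": "send_rows", "payload": {"commands": [{"translation": [0,0,0.005],"rot": [0,0,0],"grip": 0.04},{"translation": [0,0,0.005],"rot": [0,0,0],"grip": 0.04},{"translation": [0,0,0.005],"rot": [0,0,0],"grip": 0.04},{"translation": [0,0,0],"rot": [0,0,0],"grip": 0.04},{"translation": [0,0,0],"rot": [0,0,0],"grip": 0.04}]}}

```text
t: 25.88
eef_pos: [0.5934, 0.0061, 0.0591]
tool_rot: [0.0, 0.997, -0.08, -0.001]
contact_force: [1.1, -0.0, -1.0]
gripper_width: 0.639
```

>>> {"api": "send_rows", "payload": {"commands": [{"translation": [0,0,0.005],"rot": [0,0,0],"grip": 0.04},{"translation": [0,0,0.004],"rot": [0,0,0],"grip": 0.04},{"translation": [0,0,0.002],"rot": [0,0,0],"grip": 0.04},{"translation": [0,0,0],"rot": [0,0,0],"grip": 0.04},{"translation": [0,0,0],"rot": [0,0,0],"grip": 0.04}]}}

```text
t: 26.3
eef_pos: [0.5937, 0.0062, 0.0486]
tool_rot: [0.0, 0.997, -0.08, -0.0]
contact_force: [-0.5, -0.2, -1.1]
gripper_width: 0.644
```

>>> {"api": "send_rows", "payload": {"commands": [{"translation": [0,0,0.001],"rot": [0,0,0],"grip": 0.04},{"translation": [0,0,0],"rot": [0,0,0],"grip": 0.04},{"translation": [0,0,0],"rot": [0,0,0],"grip": 0.058},{"translation": [0,0,0],"rot": [0,0,0],"grip": 0.064},{"translation": [0,0,0],"rot": [0,0,0],"grip": 0.068}]}}

```text
t: 26.72
eef_pos: [0.5941, 0.0062, 0.048]
tool_rot: [-0.0, 0.997, -0.079, 0.0]
contact_force: [-0.6, -0.5, 0.5]
gripper_width: 0.797
```

>>> {"api": "send_rows", "payload": {"commands": [{"translation": [0,0,0],"rot": [0,0,0],"grip": 0.068},{"translation": [0,0,-0.01],"rot": [0,0,0],"grip": 0.068},{"translation": [0,0,-0.02],"rot": [0,0,0],"grip": 0.07},{"translation": [0,0,-0.035],"rot": [0,0,0],"grip": 0.0854},{"translation": [0,0,-0.04],"rot": [0,0,0],"grip": 0.0854}]}}

```text
t: 27.13
eef_pos: [0.5924, 0.0061, 0.1531]
tool_rot: [0.001, 0.997, -0.08, -0.002]
contact_force: [1.4, -0.4, 0.2]
gripper_width: 1.002
```

```bash
python3 - <<'E'
from h import *
from station import *
d=read_camera("wrist"); np.savez("w12.npz",**d); cv2.imwrite("pics/w12.png",d["pixels"][:,:,::-1])
for r in rects(d,.052,.065,200): print(*r)
d=read_camera("top"); cv2.imwrite("pics/t12.png",d["pixels"][:,:,::-1])
for r in rects(d,.038,.06,200,roi=(.25,.9,.1,.6)): print(*r)
E
python3 to.py .424 .368 .2 -3.7
```

```text
[151. 224.] 509.4 8.5 109.3 46.3 80.9 56.8 9600 [131. 105.  60.]
[278. 221.] 592.9 6.2 67.9 57.0 81.0 56.9 8659 [134. 108.  63.]
[219. 147.] 778.5 272.9 69.4 59.0 -30.9 45.8 351 [185. 119.  63.]
[183. 155.] 750.0 393.2 66.7 56.4 57.3 45.6 324 [185. 117.  62.]
[184. 218.] 542.3 387.2 69.6 58.9 -59.0 46.1 371 [188. 178.  87.]
[136. 237.] 481.4 545.5 70.1 58.2 47.9 45.3 353 [188. 176.  85.]
[190. 255.] 424.3 366.1 118.9 32.8 86.3 46.3 367 [138. 118.  86.]
[237. 273.] 363.0 213.1 99.6 56.0 -88.6 46.4 549 [134. 115.  83.]
t 27.23 pos [597.9   5.6 159.6] yaw -9.17 F [ 0.9 -0.1 -0.4] grip 85.7 q [-0.5   0.49  0.52  1.86 -0.31  0.86  0.01]
shift in present tool axes mm [-229.  -330.2  -41.8]  in target axes [-196.9 -350.4  -40.4]  rot deg (tool) [-0.15 -0.62 -5.47]
```

View pics/w12.png

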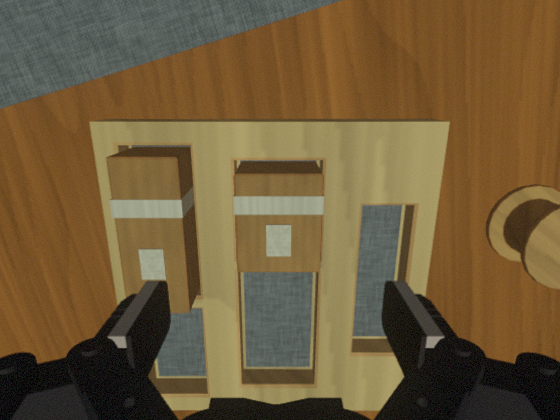

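View pics/t12.png

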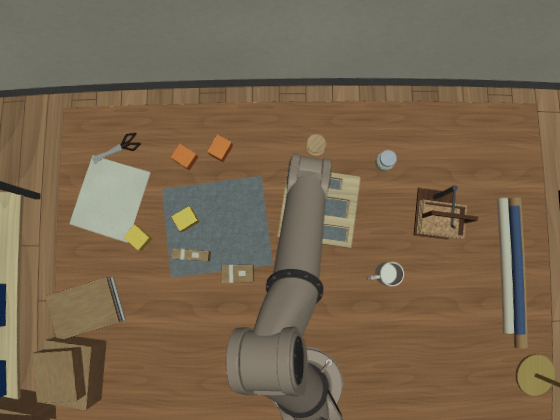

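>>> {"api": "send_rows", "payload": {"commands": [{"translation": [-0.019,-0.0275,-0.01],"rot": [0,0,0],"grip": 0.0854},{"translation": [-0.019,-0.0275,-0.01],"rot": [0,0,0],"grip": 0.0854},{"translation": [-0.019,-0.0275,-0.01],"rot": [0,0,0],"grip": 0.0854},{"translation": [-0.019,-0.0275,-0.01],"rot": [0,0,0],"grip": 0.0854},{"translation": [-0.019,-0.0275,-0.01],"rot": [0,0,0],"grip": 0.0854}]}}

```text
t: 27.65
eef_pos: [0.5209, 0.1582, 0.2037]
tool_rot: [-0.0, 0.997, -0.08, 0.0]
contact_force: [0.6, 0.7, -0.5]
gripper_width: 1.001
```

>>> {"api": "send_rows", "payload": {"commands": [{"translation": [-0.019,-0.0275,0],"rot": [0,0,0],"grip": 0.0854},{"translation": [-0.019,-0.0275,0],"rot": [0,0,0],"grip": 0.0854},{"translation": [-0.019,-0.0275,0],"rot": [0,0,0],"grip": 0.0854},{"translation": [-0.019,-0.0275,0],"rot": [0,0,0],"grip": 0.0854},{"translation": [-0.019,-0.0275,0],"rot": [0,0,0],"grip": 0.0854}]}}

```text
t: 28.07
eef_pos: [0.4489, 0.3091, 0.2034]
tool_rot: [-0.0, 0.997, -0.08, 0.0]
contact_force: [0.9, 0.2, -0.4]
gripper_width: 1.0
```

>>> {"api": "send_rows", "payload": {"commands": [{"translation": [-0.019,-0.0275,0],"rot": [0,0,0],"grip": 0.0854},{"translation": [-0.019,-0.0275,0],"rot": [0,0,0],"grip": 0.0854},{"translation": [0,0,0],"rot": [0,0,-5.2],"grip": 0.0854},{"translation": [0,0,0],"rot": [0,0,0],"grip": 0.0854},{"translation": [0,0,0],"rot": [0,0,0],"grip": 0.0854}]}}

```text
t: 28.48
eef_pos: [0.4212, 0.3677, 0.2031]
tool_rot: [0.0, 0.999, -0.035, 0.0]
contact_force: [-0.0, -0.1, 0.0]
gripper_width: 1.002
```

>>> {"api": "send_rows", "payload": {"commands": [{"translation": [0,0,0],"rot": [0,0,0],"grip": 0.0854},{"translation": [0,0,0],"rot": [0,0,0],"grip": 0.0854},{"translation": [0,0,0],"rot": [0,0,0],"grip": 0.0854},{"translation": [0,0,0],"rot": [0,0,0],"grip": 0.0854},{"translation": [0,0,0],"rot": [0,0,0],"grip": 0.0854}]}}

```text
t: 28.9
eef_pos: [0.4213, 0.3677, 0.2029]
tool_rot: [-0.0, 0.999, -0.035, 0.0]
contact_force: [-0.3, 0.3, -0.1]
gripper_width: 1.004
```

```bash
python3 to.py .4257 .3698 .039 -4
python3 - <<'E'
from h import *
from station import *
d=read_camera("wrist"); cv2.imwrite("pics/w13.png",d["pixels"][:,:,::-1])
for r in rects(d,.0445,.06,200): print(*r)
E
```

```text
t 28.9 pos [421.3 367.7 202.9] yaw -3.99 F [-0.3  0.3 -0.1] grip 85.7 q [-1.18  0.36  0.44  1.91 -0.19  0.92 -0.72]
shift in present tool axes mm [  4.2  -2.3 163.9]  in target axes [  4.2  -2.4 163.9]  rot deg (tool) [-0.   -0.    0.01]
[430. 159.] 541.6 389.9 68.0 57.5 -60.1 46.9 6378 [200. 183.   0.]
[281. 189.] 425.0 370.4 118.6 32.7 86.0 46.8 5836 [149. 121.  73.]
[226. 354.] 364.0 218.8 101.5 57.4 -88.7 47.1 5308 [145. 117.  68.]
```

View pics/w13.png

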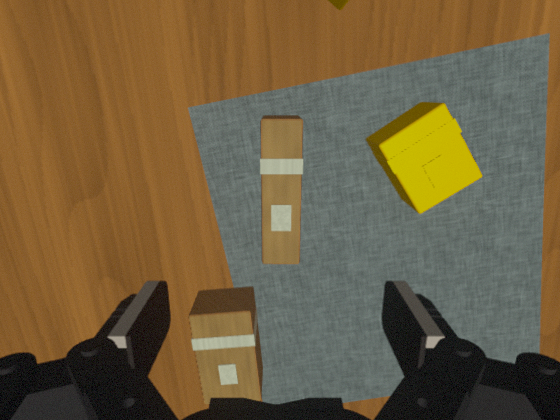

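>>> {"api": "send_rows", "payload": {"commands": [{"translation": [0.0043,-0.0023,0.03],"rot": [0,0,0],"grip": 0.07},{"translation": [0,0,0.036],"rot": [0,0,0],"grip": 0.07},{"translation": [0,0,0.036],"rot": [0,0,0],"grip": 0.07},{"translation": [0,0,0.036],"rot": [0,0,0],"grip": 0.07},{"translation": [0,0,0.015],"rot": [0,0,0],"grip": 0.07}]}}

```text
t: 29.37
eef_pos: [0.4234, 0.3685, 0.0456]
tool_rot: [0.002, 0.999, -0.034, -0.002]
contact_force: [-0.8, 0.0, 0.4]
gripper_width: 0.822
```

>>> {"api": "send_rows", "payload": {"commands": [{"translation": [0,0,0.01],"rot": [0,0,0],"grip": 0.07},{"translation": [0,0,0],"rot": [0,0,0],"grip": 0.07},{"translation": [0,0,0],"rot": [0,0,0],"grip": 0.07},{"translation": [0,0,0],"rot": [0,0,0],"grip": 0.07},{"translation": [0,0,0],"rot": [0,0,0],"grip": 0.07}]}}

```text
t: 29.78
eef_pos: [0.4264, 0.371, 0.0414]
tool_rot: [-0.001, 0.999, -0.034, 0.001]
contact_force: [-0.2, 0.1, -0.2]
gripper_width: 0.821
```

```bash
python3 to.py .4259 .3700 .039 -4
```

```text
t 29.78 pos [426.4 371.   41.4] yaw -3.92 F [-0.2  0.1 -0.2] grip 70.1 q [-1.08  0.6   0.33  1.99 -0.33  0.6  -0.6 ]
shift in present tool axes mm [-0.4  1.1  2.4]  in target axes [-0.4  1.1  2.4]  rot deg (tool) [-0.14 -0.1   0.08]
```

>>> {"api": "send_rows", "payload": {"commands": [{"translation": [0,0.001,0.0025],"rot": [0,0,0],"grip": 0.065},{"translation": [0,0,0],"rot": [0,0,0],"grip": 0.05},{"translation": [0,0,0],"rot": [0,0,0],"grip": 0.035},{"translation": [0,0,0],"rot": [0,0,0],"grip": 0.02},{"translation": [0,0,0],"rot": [0,0,0],"grip": 0.02}], "force": 50}}

```text
t: 30.2
eef_pos: [0.4256, 0.3694, 0.0378]
tool_rot: [-0.0, 0.999, -0.034, 0.0]
contact_force: [0.2, -0.3, 3.6]
gripper_width: 0.366
```

>>> {"api": "send_rows", "payload": {"commands": [{"translation": [0,0,0],"rot": [0,0,0],"grip": 0.02},{"translation": [0,0,0],"rot": [0,0,0],"grip": 0.02},{"translation": [0,0,0],"rot": [0,0,0],"grip": 0.02},{"translation": [0,0,0],"rot": [0,0,0],"grip": 0.02},{"translation": [0,0,0],"rot": [0,0,0],"grip": 0.02}]}}

```text
t: 30.62
eef_pos: [0.4257, 0.3694, 0.0377]
tool_rot: [-0.0, 0.999, -0.034, 0.0]
contact_force: [-0.6, -1.2, 6.1]
gripper_width: 0.363
```

```bash
python3 to.py .4259 .3700 .039 -4
```

```text
t 30.62 pos [425.7 369.4  37.7] yaw -3.92 F [-0.6 -1.2  6.1] grip 31.0 q [-1.08  0.61  0.33  1.99 -0.33  0.6  -0.59]
shift in present tool axes mm [ 0.2 -0.6 -1.3]  in target axes [ 0.2 -0.6 -1.3]  rot deg (tool) [-0.03 -0.02  0.08]
```

>>> {"api": "send_rows", "payload": {"commands": [{"translation": [0,0,0],"rot": [0,0,0],"grip": 0.045},{"translation": [0,0,0],"rot": [0,0,0],"grip": 0.045},{"translation": [0,0,-0.004],"rot": [0,0,0],"grip": 0.045},{"translation": [0,0,0],"rot": [0,0,0],"grip": 0.045},{"translation": [0,0,0],"rot": [0,0,0],"grip": 0.045}]}}

```text
t: 31.03
eef_pos: [0.4255, 0.3693, 0.0415]
tool_rot: [-0.0, 0.999, -0.034, 0.0]
contact_force: [0.0, 0.1, 0.1]
gripper_width: 0.524
```

>>> {"api": "send_rows", "payload": {"commands": [{"translation": [0,0,0],"rot": [0,0,0],"grip": 0.03},{"translation": [0,0,0],"rot": [0,0,0],"grip": 0.02},{"translation": [0,0,0],"rot": [0,0,0],"grip": 0.02},{"translation": [0,0,0],"rot": [0,0,0],"grip": 0.02},{"translation": [0,0,0],"rot": [0,0,0],"grip": 0.02}]}}

```text
t: 31.45
eef_pos: [0.4256, 0.3693, 0.0415]
tool_rot: [-0.0, 0.999, -0.034, 0.0]
contact_force: [0.2, -0.3, 3.5]
gripper_width: 0.361
```

```bash
python3 to.py .4259 .3700 .039 -9.1
```

```text
t 31.45 pos [425.6 369.3  41.5] yaw -3.92 F [ 0.2 -0.3  3.5] grip 30.8 q [-1.08  0.6   0.33  1.99 -0.33  0.6  -0.6 ]
shift in present tool axes mm [ 0.3 -0.7  2.5]  in target axes [ 0.2 -0.7  2.5]  rot deg (tool) [-0.02 -0.01  5.18]
```

>>> {"api": "send_rows", "payload": {"commands": [{"translation": [0,0,-0.01],"rot": [0,0,0],"grip": 0.02},{"translation": [0,0,-0.025],"rot": [0,0,2.6],"grip": 0.02},{"translation": [0,0,-0.03],"rot": [0,0,2.6],"grip": 0.02},{"translation": [0,0,-0.03],"rot": [0,0,0],"grip": 0.02},{"translation": [0,0,-0.015],"rot": [0,0,0],"grip": 0.02}]}}

```text
t: 31.87
eef_pos: [0.4263, 0.3697, 0.1547]
tool_rot: [-0.001, 0.997, -0.08, 0.001]
contact_force: [0.2, 0.8, -1.4]
gripper_width: 0.362
```

```bash
python3 to.py .661 -.062 .152 -9.1
```

```text
t 31.87 pos [426.3 369.7 154.7] yaw -9.16 F [ 0.2  0.8 -1.4] grip 30.9 q [-1.18  0.43  0.45  1.94 -0.25  0.82 -0.75]
shift in present tool axes mm [300.4 388.8   2.2]  in target axes [300.  389.1   2.7]  rot deg (tool) [-0.15 -0.1  -0.06]
```

>>> {"api": "send_rows", "payload": {"commands": [{"translation": [0.01,0.013,0],"rot": [0,0,0],"grip": 0.02},{"translation": [0.02,0.026,0],"rot": [0,0,0],"grip": 0.02},{"translation": [0.024,0.031,0],"rot": [0,0,0],"grip": 0.02},{"translation": [0.024,0.031,0],"rot": [0,0,0],"grip": 0.02},{"translation": [0.024,0.031,0],"rot": [0,0,0],"grip": 0.02}]}}

```text
t: 32.28
eef_pos: [0.5052, 0.2212, 0.1517]
tool_rot: [0.0, 0.997, -0.079, -0.0]
contact_force: [1.1, 1.0, -1.2]
gripper_width: 0.366
```

>>> {"api": "send_rows", "payload": {"commands": [{"translation": [0.024,0.031,0],"rot": [0,0,0],"grip": 0.02},{"translation": [0.024,0.031,0],"rot": [0,0,0],"grip": 0.02},{"translation": [0.024,0.031,0],"rot": [0,0,0],"grip": 0.02},{"translation": [0.024,0.031,0],"rot": [0,0,0],"grip": 0.02},{"translation": [0.024,0.031,0],"rot": [0,0,0],"grip": 0.02}]}}

```text
t: 32.7
eef_pos: [0.5992, 0.0488, 0.1516]
tool_rot: [-0.0, 0.997, -0.079, -0.0]
contact_force: [0.6, 0.4, -1.3]
gripper_width: 0.361
```

>>> {"api": "send_rows", "payload": {"commands": [{"translation": [0.024,0.031,0],"rot": [0,0,0],"grip": 0.02},{"translation": [0.024,0.031,0],"rot": [0,0,0],"grip": 0.02},{"translation": [0.02,0.026,0],"rot": [0,0,0],"grip": 0.02},{"translation": [0.01,0.014,0],"rot": [0,0,0],"grip": 0.02},{"translation": [0,0,0],"rot": [0,0,0],"grip": 0.02}]}}

```text
t: 33.12
eef_pos: [0.6605, -0.0689, 0.1518]
tool_rot: [0.002, 0.997, -0.083, 0.001]
contact_force: [-0.6, -0.7, -0.7]
gripper_width: 0.367
```

>>> {"api": "send_rows", "payload": {"commands": [{"translation": [0,0,0],"rot": [0,0,0],"grip": 0.02},{"translation": [0,0,0],"rot": [0,0,0],"grip": 0.02},{"translation": [0,0,0],"rot": [0,0,0],"grip": 0.02},{"translation": [0,0,0],"rot": [0,0,0],"grip": 0.02},{"translation": [0,0,0],"rot": [0,0,0],"grip": 0.02}]}}

```text
t: 33.53
eef_pos: [0.6598, -0.061, 0.1514]
tool_rot: [-0.0, 0.997, -0.079, -0.0]
contact_force: [-0.1, -0.8, -1.6]
gripper_width: 0.362
```

```bash
python3 held.py slim -5; python3 to.py .661 -.062 .152 -9.1
```

```text
px [276. 215.] n 11572 ztool -5.22 end y [-61.32 -61.03 -60.82 -60.45]
-25 x -17.53 15.53 mid -1.0
-35 x -17.43 15.49 mid -0.97
-45 x -16.92 14.94 mid -0.99
t 33.58 pos [659.8 -61.3 151.4] yaw -9.03 F [ 0.3  0.1 -1.3] grip 31.0 q [-0.34  0.6   0.48  1.7  -0.33  0.93  0.12]
shift in present tool axes mm [ 1.3  0.5 -0.6]  in target axes [ 1.3  0.5 -0.6]  rot deg (tool) [-0.02  0.01  0.07]
```

View pics/held_slim.png

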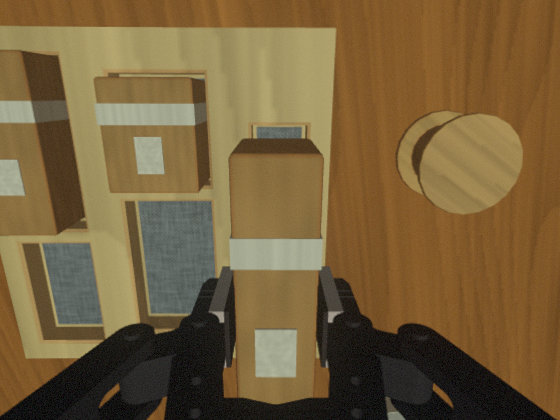

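```bash
python3 rim.py 133 279 62.5
python3 - <<'E'
from h import *
d=dict(np.load("held.npz"));z=cloud(d)[...,2]*1000
for v in (128,131,134): print(np.nan_to_num(z[v,245:315]).round(0).astype(int))
E
```

```text
L 251.5 R 306.5 U 124.5
pocket width 36.24 mid x 1.27 centre y 2.02
[31 31 30 29 30 31 28 17 11 10 11 11 10 11 12 12 11 12 12 11 11 11 11 12
 12 11 11 11 11 11 11 11 12 11 10 11 12 11 10 11 11 11 10 11 11 12 10 11
 12 11 11 11 11 11 10 12 11 10 12 11 14 22 29 29 31 30 31 29 30 32]
[32 31 30 30 30 29 29 18 10 11 12 10 12 11 11 11 10 11 12 11 11 12 11 12
 12 11 11 11 12 12 10 11 12 12 12 12 11 12 10 11 10 12 12 11 11 12 11 12
 10 11 12 10 12 12 12 12 11 11 12 10 14 23 30 29 32 32 30 30 29 31]
[30 30 30 31 29 30 29 17 11 11 11 10 11 12 12 11 12 12 12 12 11 12 12 11
 12 12 11 11 11 11 11 11 12 12 11 11 11 10 11 12 11 12 12 11 12 12 11 10
 11 11 12 11 13 11 11 10 11 11 10 10 16 23 29 29 31 31 29 30 29 31]
```

>>> {"api": "send_rows", "payload": {"commands": [{"translation": [0.0021,0.003,0.015],"rot": [0,0,0.1],"grip": 0.02},{"translation": [0,0,0.02],"rot": [0,0,0],"grip": 0.02},{"translation": [0,0,0.02],"rot": [0,0,0],"grip": 0.02},{"translation": [0,0,0.015],"rot": [0,0,0],"grip": 0.02},{"translation": [0,0,0.003],"rot": [0,0,0],"grip": 0.02}]}}

```text
t: 34.0
eef_pos: [0.6593, -0.0654, 0.0744]
tool_rot: [0.0, 0.997, -0.08, -0.003]
contact_force: [-0.6, 0.9, -1.4]
gripper_width: 0.366
```

>>> {"api": "send_rows", "payload": {"commands": [{"translation": [0,0,0],"rot": [0,0,0],"grip": 0.02},{"translation": [0,0,0],"rot": [0,0,0],"grip": 0.02},{"translation": [0,0,0],"rot": [0,0,0],"grip": 0.02},{"translation": [0,0,0],"rot": [0,0,0],"grip": 0.02},{"translation": [0,0,0],"rot": [0,0,0],"grip": 0.02}]}}

```text
t: 34.42
eef_pos: [0.6622, -0.0658, 0.0793]
tool_rot: [-0.0, 0.997, -0.08, 0.001]
contact_force: [-0.3, -0.2, -0.3]
gripper_width: 0.362
```

```bash
python3 held.py slim2 -5; python3 to.py .6614 -.0646 .0515 -9.1; python3 rim.py 144 277 62.5
```

```text
px [275. 214.] n 11485 ztool -5.41 end y [-60.86 -60.66 -60.45 -60.14]
-25 x -17.19 15.78 mid -0.7
-35 x -17.09 15.76 mid -0.67
-45 x -16.64 15.3 mid -0.67
t 34.47 pos [662.1 -65.7  79.1] yaw -9.21 F [-0.2  0.  -1.3] grip 30.9 q [-0.3   0.69  0.44  1.73 -0.38  0.81  0.16]
shift in present tool axes mm [-0.9 -0.9 27.6]  in target axes [-0.8 -1.  27.6]  rot deg (tool) [-0.02 -0.08 -0.11]
L 277.5 R 276.5 U 144.5
pocket width -0.47 mid x 0.04 centre y 6.03
```

View pics/held_slim2.png

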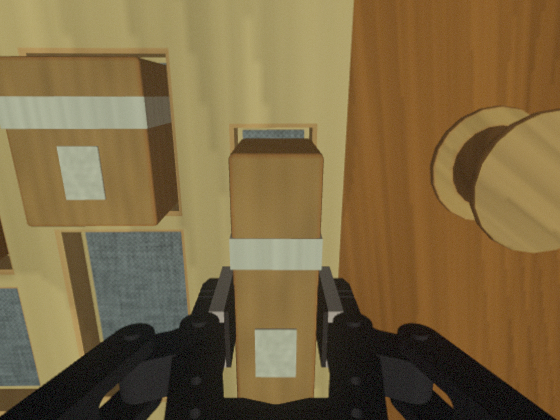

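```bash
python3 rim.py 133 275 62.5
```

```text
L 234.5 R 311.5 U 127.5
pocket width 35.93 mid x -1.83 centre y -1.79
```

>>> {"api": "send_rows", "payload": {"commands": [{"translation": [-0.001,-0.0009,0.003],"rot": [0,0,-0.1],"grip": 0.02},{"translation": [0,0,0.003],"rot": [0,0,0],"grip": 0.02},{"translation": [0,0,0],"rot": [0,0,0],"grip": 0.02},{"translation": [0,0,0],"rot": [0,0,0],"grip": 0.02},{"translation": [0,0,0],"rot": [0,0,0],"grip": 0.02}]}}

```text
t: 34.88
eef_pos: [0.6607, -0.0647, 0.0722]
tool_rot: [0.0, 0.997, -0.079, -0.0]
contact_force: [-0.1, 0.0, -1.0]
gripper_width: 0.365
```

```bash
python3 held.py slim3 -5; python3 to.py .6614 -.0646 .0515 -9.1; python3 rim.py 133 275 62.5
```

```text
px [275. 214.] n 11486 ztool -5.15 end y [-60.98 -60.72 -60.53 -60.19]
-25 x -17.41 15.59 mid -0.91
-35 x -17.42 15.58 mid -0.92
-45 x -16.88 15.06 mid -0.91
t 34.93 pos [660.7 -64.7  72.3] yaw -9.12 F [-0.9  0.1 -1.1] grip 31.1 q [-0.3   0.69  0.43  1.73 -0.38  0.8   0.16]
shift in present tool axes mm [ 0.6 -0.2 20.8]  in target axes [ 0.6 -0.2 20.8]  rot deg (tool) [ 0.    0.   -0.02]
L 236.5 R 316.5 U 130.5
pocket width 35.8 mid x -0.47 centre y -1.21
```

>>> {"api": "send_rows", "payload": {"commands": [{"translation": [0.0004,-0.0002,0.004],"rot": [0,0,0],"grip": 0.02},{"translation": [0,0,0.004],"rot": [0,0,0],"grip": 0.02},{"translation": [0,0,0.004],"rot": [0,0,0],"grip": 0.02},{"translation": [0,0,0],"rot": [0,0,0],"grip": 0.02},{"translation": [0,0,0],"rot": [0,0,0],"grip": 0.02}]}}

```text
t: 35.35
eef_pos: [0.6608, -0.0645, 0.0597]
tool_rot: [0.0, 0.997, -0.079, -0.0]
contact_force: [-0.9, 0.8, -1.0]
gripper_width: 0.365
```

>>> {"api": "send_rows", "payload": {"commands": [{"translation": [0,0,0.003],"rot": [0,0,0],"grip": 0.02},{"translation": [0,0,0.003],"rot": [0,0,0],"grip": 0.02},{"translation": [0,0,0.002],"rot": [0,0,0],"grip": 0.02},{"translation": [0,0,0],"rot": [0,0,0],"grip": 0.02},{"translation": [0,0,0],"rot": [0,0,0],"grip": 0.02}]}}

```text
t: 35.77
eef_pos: [0.661, -0.0646, 0.0521]
tool_rot: [0.0, 0.997, -0.079, -0.0]
contact_force: [0.1, -0.7, -0.7]
gripper_width: 0.366
```

>>> {"api": "send_rows", "payload": {"commands": [{"translation": [0,0,0.0007],"rot": [0,0,0],"grip": 0.02},{"translation": [0,0,0],"rot": [0,0,0],"grip": 0.02},{"translation": [0,0,0],"rot": [0,0,0],"grip": 0.035},{"translation": [0,0,0],"rot": [0,0,0],"grip": 0.042},{"translation": [0,0,0],"rot": [0,0,0],"grip": 0.046}]}}

```text
t: 36.18
eef_pos: [0.6614, -0.0646, 0.0519]
tool_rot: [-0.0, 0.997, -0.079, 0.0]
contact_force: [-0.1, -0.5, 0.2]
gripper_width: 0.535
```

>>> {"api": "send_rows", "payload": {"commands": [{"translation": [0,0,0],"rot": [0,0,0],"grip": 0.046},{"translation": [0,0,-0.01],"rot": [0,0,0],"grip": 0.046},{"translation": [0,0,-0.02],"rot": [0,0,0],"grip": 0.06},{"translation": [0,0,-0.035],"rot": [0,0,0],"grip": 0.0854},{"translation": [0,0,-0.04],"rot": [0,0,0],"grip": 0.0854}]}}

```text
t: 36.6
eef_pos: [0.6597, -0.0644, 0.1566]
tool_rot: [0.0, 0.997, -0.08, -0.002]
contact_force: [0.4, 0.4, -0.4]
gripper_width: 0.936
```

```bash
python3 - <<'E'
from h import *
from station import *
d=read_camera("wrist"); np.savez("w14.npz",**d); cv2.imwrite("pics/w14.png",d["pixels"][:,:,::-1])
for r in rects(d,.052,.065,200): print(*r)
d=read_camera("top"); cv2.imwrite("pics/t14.png",d["pixels"][:,:,::-1])
for r in rects(d,.038,.06,200,roi=(.25,.9,.1,.6)): print(*r)
E
python3 to.py .365 .228 .2 1.2
```

```text
[ 24. 147.] 511.4 10.8 108.8 41.7 79.6 56.8 8658 [129. 103.  59.]
[150. 127.] 593.1 5.0 67.0 58.3 81.0 56.9 10730 [133. 107.  62.]
[278. 211.] 660.6 -63.1 118.8 32.4 80.9 56.8 8586 [134. 108.  62.]
[219. 147.] 778.6 273.3 69.3 57.9 -30.4 46.4 345 [184. 119.  63.]
[183. 155.] 749.5 392.7 67.7 56.4 57.3 46.3 326 [184. 117.  62.]
[184. 218.] 542.3 386.7 69.6 57.7 -61.5 46.2 366 [188. 178.  87.]
[136. 237.] 481.4 545.4 70.1 58.3 47.9 45.6 358 [187. 175.  85.]
[237. 273.] 363.0 213.2 99.7 56.1 -88.6 46.0 548 [133. 115.  82.]
t 36.7 pos [665.4 -65.9 164.4] yaw -9.16 F [ 0.2 -0.9  0.6] grip 85.2 q [-0.34  0.59  0.49  1.68 -0.33  0.94  0.12]
shift in present tool axes mm [-342.9 -242.3  -39.4]  in target axes [-294.2 -300.1  -35.6]  rot deg (tool) [ -0.02  -0.7  -10.36]
```

View pics/w14.png

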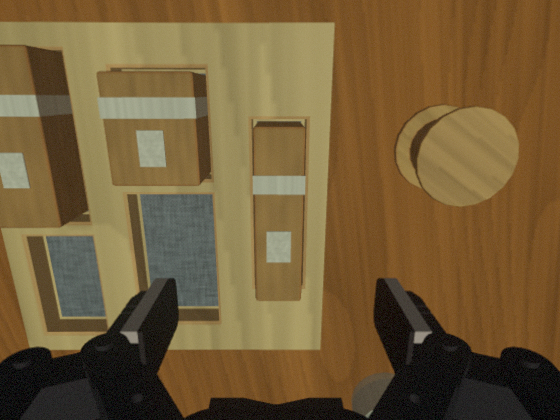

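>>> {"api": "send_rows", "payload": {"commands": [{"translation": [-0.02,-0.014,-0.01],"rot": [0,0,0],"grip": 0.0854},{"translation": [-0.026,-0.0184,-0.01],"rot": [0,0,0],"grip": 0.0854},{"translation": [-0.026,-0.0184,-0.01],"rot": [0,0,0],"grip": 0.0854},{"translation": [-0.026,-0.0184,-0.01],"rot": [0,0,0],"grip": 0.0854},{"translation": [-0.026,-0.0184,0],"rot": [0,0,0],"grip": 0.0854}]}}

```text
t: 37.12
eef_pos: [0.5526, 0.0423, 0.1987]
tool_rot: [-0.001, 0.997, -0.08, 0.002]
contact_force: [0.3, 0.6, 0.1]
gripper_width: 0.998
```

>>> {"api": "send_rows", "payload": {"commands": [{"translation": [-0.026,-0.0184,0],"rot": [0,0,0],"grip": 0.0854},{"translation": [-0.026,-0.0184,0],"rot": [0,0,0],"grip": 0.0854},{"translation": [-0.026,-0.0184,0],"rot": [0,0,0],"grip": 0.0854},{"translation": [-0.026,-0.0184,0],"rot": [0,0,0],"grip": 0.0854},{"translation": [-0.026,-0.0184,0],"rot": [0,0,0],"grip": 0.0854}]}}

```text
t: 37.53
eef_pos: [0.4377, 0.1538, 0.1971]
tool_rot: [-0.0, 0.997, -0.08, 0.0]
contact_force: [-0.0, 0.8, -0.2]
gripper_width: 1.002
```

>>> {"api": "send_rows", "payload": {"commands": [{"translation": [-0.026,-0.0184,0],"rot": [0,0,0],"grip": 0.0854},{"translation": [-0.026,-0.0184,0],"rot": [0,0,0],"grip": 0.0854},{"translation": [-0.026,-0.0184,0],"rot": [0,0,0],"grip": 0.0854},{"translation": [-0.008,-0.006,0],"rot": [0,0,-5.2],"grip": 0.0854},{"translation": [0,0,0],"rot": [0,0,-5.1],"grip": 0.0854}]}}

```text
t: 37.95
eef_pos: [0.3615, 0.2294, 0.1971]
tool_rot: [-0.001, 1.0, 0.015, -0.0]
contact_force: [0.6, 0.1, -0.2]
gripper_width: 0.998
```

>>> {"api": "send_rows", "payload": {"commands": [{"translation": [0,0,0],"rot": [0,0,0],"grip": 0.0854},{"translation": [0,0,0],"rot": [0,0,0],"grip": 0.0854},{"translation": [0,0,0],"rot": [0,0,0],"grip": 0.0854},{"translation": [0,0,0],"rot": [0,0,0],"grip": 0.0854},{"translation": [0,0,0],"rot": [0,0,0],"grip": 0.0854}]}}

```text
t: 38.37
eef_pos: [0.364, 0.2267, 0.1966]
tool_rot: [0.0, 1.0, 0.009, 0.0]
contact_force: [0.0, -0.2, 0.3]
gripper_width: 1.001
```

```bash
python3 to.py .365 .226 .039 1.2
python3 - <<'E'
from h import *
from station import *
d=read_camera("wrist"); cv2.imwrite("pics/w15.png",d["pixels"][:,:,::-1])
for r in rects(d,.0445,.06,200): print(*r)
E
```

```text
t 38.37 pos [364.  226.7 196.6] yaw 1.05 F [ 0.  -0.2  0.3] grip 85.5 q [-1.07  0.13  0.41  2.19 -0.07  0.83 -0.6 ]
shift in present tool axes mm [  1.    0.7 157.6]  in target axes [  1.    0.7 157.6]  rot deg (tool) [ 0.   -0.01 -0.15]
[541.  13.] 537.6 361.3 24.0 22.8 -62.7 46.5 989 [203. 180.   0.]
[276. 208.] 363.8 217.3 99.0 57.0 -89.0 46.8 8500 [151. 123.  72.]
```

View pics/w15.png

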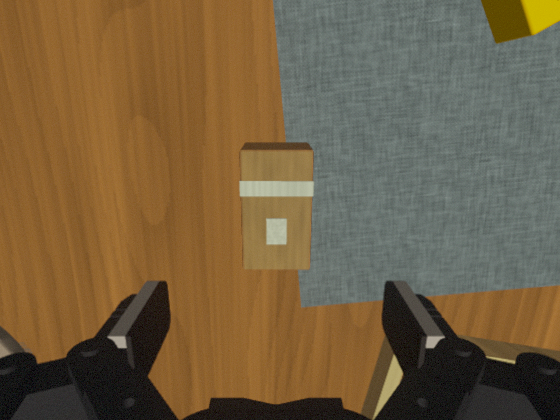

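>>> {"api": "send_rows", "payload": {"commands": [{"translation": [0.001,0,0.02],"rot": [0,0,0],"grip": 0.0854},{"translation": [0,0,0.025],"rot": [0,0,0],"grip": 0.0854},{"translation": [0,0,0.025],"rot": [0,0,0],"grip": 0.0854},{"translation": [0,0,0.025],"rot": [0,0,0],"grip": 0.0854},{"translation": [0,0,0.01],"rot": [0,0,0],"grip": 0.0854}]}}

```text
t: 38.83
eef_pos: [0.3635, 0.226, 0.0891]
tool_rot: [0.001, 1.0, 0.01, -0.001]
contact_force: [-0.4, 1.4, -0.2]
gripper_width: 1.0
```

```bash
python3 to.py .365 .226 .039 1.2
```

```text
t 38.83 pos [363.5 226.   89.1] yaw 1.13 F [-0.4  1.4 -0.2] grip 85.4 q [-1.    0.34  0.35  2.27 -0.22  0.56 -0.46]
shift in present tool axes mm [ 1.6 -0.1 50.1]  in target axes [ 1.5  0.  50.1]  rot deg (tool) [ 0.16  0.14 -0.07]
```

>>> {"api": "send_rows", "payload": {"commands": [{"translation": [0,0,0.02],"rot": [0,0,0],"grip": 0.0854},{"translation": [0,0,0.015],"rot": [0,0,0],"grip": 0.0854},{"translation": [0,0,0.01],"rot": [0,0,0],"grip": 0.0854},{"translation": [0,0,0],"rot": [0,0,0],"grip": 0.0854},{"translation": [0,0,0],"rot": [0,0,0],"grip": 0.0854}]}}

```text
t: 39.25
eef_pos: [0.3646, 0.2268, 0.0465]
tool_rot: [0.0, 1.0, 0.01, -0.0]
contact_force: [0.8, -0.6, -0.1]
gripper_width: 0.999
```

```bash
python3 to.py .365 .226 .039 1.2
```

```text
t 39.25 pos [364.6 226.8  46.5] yaw 1.14 F [ 0.8 -0.6 -0.1] grip 85.3 q [-0.95  0.43  0.29  2.29 -0.28  0.45 -0.4 ]
shift in present tool axes mm [0.3 0.8 7.5]  in target axes [0.3 0.8 7.5]  rot deg (tool) [ 0.04  0.04 -0.06]
```

>>> {"api": "send_rows", "payload": {"commands": [{"translation": [0,0,0.007],"rot": [0,0,0],"grip": 0.0854},{"translation": [0,0,0],"rot": [0,0,0],"grip": 0.07},{"translation": [0,0,0],"rot": [0,0,0],"grip": 0.06},{"translation": [0,0,0],"rot": [0,0,0],"grip": 0.045},{"translation": [0,0,0],"rot": [0,0,0],"grip": 0.04}], "force": 50}}

```text
t: 39.67
eef_pos: [0.3649, 0.2274, 0.0402]
tool_rot: [-0.0, 1.0, 0.01, 0.0]
contact_force: [-0.7, -0.2, 5.0]
gripper_width: 0.64
```

>>> {"api": "send_rows", "payload": {"commands": [{"translation": [0,0,0],"rot": [0,0,0],"grip": 0.04},{"translation": [0,0,0],"rot": [0,0,0],"grip": 0.04},{"translation": [0,0,0],"rot": [0,0,0],"grip": 0.04},{"translation": [0,0,0],"rot": [0,0,0],"grip": 0.04},{"translation": [0,0,0],"rot": [0,0,0],"grip": 0.04}]}}

```text
t: 40.08
eef_pos: [0.3649, 0.2274, 0.0402]
tool_rot: [-0.0, 1.0, 0.01, 0.0]
contact_force: [-0.7, -0.1, 6.7]
gripper_width: 0.643
```

```bash
python3 to.py .365 .226 .15 -9.1
```

```text
t 40.08 pos [364.9 227.4  40.2] yaw 1.18 F [-0.7 -0.1  6.7] grip 54.9 q [-0.94  0.45  0.28  2.29 -0.29  0.43 -0.39]
shift in present tool axes mm [   0.2    1.3 -109.8]  in target axes [   0.3    1.3 -109.8]  rot deg (tool) [-0.05 -0.03 10.28]
```

>>> {"api": "send_rows", "payload": {"commands": [{"translation": [0,0,-0.01],"rot": [0,0,0],"grip": 0.04},{"translation": [0,0,-0.025],"rot": [0,0,0],"grip": 0.04},{"translation": [0,0,-0.03],"rot": [0,0,0],"grip": 0.04},{"translation": [0,0,-0.03],"rot": [0,0,5.1],"grip": 0.04},{"translation": [0,0,-0.015],"rot": [0,0,5.2],"grip": 0.04}]}}

```text
t: 40.5
eef_pos: [0.3654, 0.2274, 0.1528]
tool_rot: [-0.001, 0.997, -0.082, 0.001]
contact_force: [0.4, 0.5, -1.5]
gripper_width: 0.64
```

```bash
python3 to.py .5797 -.0822 .15 -9.1
```

```text
t 40.5 pos [365.4 227.4 152.8] yaw -9.39 F [ 0.4  0.5 -1.5] grip 54.7 q [-1.11  0.22  0.46  2.23 -0.15  0.71 -0.71]
shift in present tool axes mm [261.9 270.5   2.4]  in target axes [260.5 271.8   2.8]  rot deg (tool) [-0.17 -0.09 -0.29]
```

>>> {"api": "send_rows", "payload": {"commands": [{"translation": [0.012,0.0125,0],"rot": [0,0,-0.3],"grip": 0.04},{"translation": [0.02,0.021,0],"rot": [0,0,0],"grip": 0.04},{"translation": [0.024,0.025,0],"rot": [0,0,0],"grip": 0.04},{"translation": [0.024,0.025,0],"rot": [0,0,0],"grip": 0.04},{"translation": [0.024,0.025,0],"rot": [0,0,0],"grip": 0.04}]}}

```text
t: 40.92
eef_pos: [0.451, 0.1027, 0.1503]
tool_rot: [-0.0, 0.997, -0.076, 0.0]
contact_force: [1.9, 0.9, -2.1]
gripper_width: 0.643
```

>>> {"api": "send_rows", "payload": {"commands": [{"translation": [0.024,0.025,0],"rot": [0,0,0],"grip": 0.04},{"translation": [0.024,0.025,0],"rot": [0,0,0],"grip": 0.04},{"translation": [0.024,0.025,0],"rot": [0,0,0],"grip": 0.04},{"translation": [0.024,0.025,0],"rot": [0,0,0],"grip": 0.04},{"translation": [0.024,0.025,0],"rot": [0,0,0],"grip": 0.04}]}}

```text
t: 41.33
eef_pos: [0.5504, -0.0395, 0.1501]
tool_rot: [-0.0, 0.997, -0.077, -0.0]
contact_force: [0.6, 1.2, -1.7]
gripper_width: 0.643
```

>>> {"api": "send_rows", "payload": {"commands": [{"translation": [0.022,0.023,0],"rot": [0,0,0],"grip": 0.04},{"translation": [0.014,0.0145,0],"rot": [0,0,0],"grip": 0.04},{"translation": [0,0,0],"rot": [0,0,0],"grip": 0.04},{"translation": [0,0,0],"rot": [0,0,0],"grip": 0.04},{"translation": [0,0,0],"rot": [0,0,0],"grip": 0.04}]}}

```text
t: 41.75
eef_pos: [0.5792, -0.0798, 0.1496]
tool_rot: [-0.0, 0.997, -0.077, -0.001]
contact_force: [0.9, 0.6, -1.9]
gripper_width: 0.643
```

>>> {"api": "send_rows", "payload": {"commands": [{"translation": [0,0,0],"rot": [0,0,0],"grip": 0.04},{"translation": [0,0,0],"rot": [0,0,0],"grip": 0.04},{"translation": [0,0,0],"rot": [0,0,0],"grip": 0.04},{"translation": [0,0,0],"rot": [0,0,0],"grip": 0.04},{"translation": [0,0,0],"rot": [0,0,0],"grip": 0.04}]}}

```text
t: 42.17
eef_pos: [0.5798, -0.0801, 0.1497]
tool_rot: [-0.0, 0.997, -0.077, -0.0]
contact_force: [0.6, -0.0, -1.1]
gripper_width: 0.646
```

```bash
python3 held.py broad -6.5; python3 to.py .5797 -.0822 .15 -9.1
```

```text
px [275. 247.] n 10381 ztool -6.42 end y [-40.24 -39.83 -39.7  -39.49]
-25 x -28.86 26.97 mid -0.95
-35 x -28.8 27.09 mid -0.86
t 42.22 pos [579.9 -80.3 149.7] yaw -8.79 F [ 0.1 -0.7 -2. ] grip 54.8 q [-0.36  0.49  0.52  1.89 -0.32  0.84  0.17]
shift in present tool axes mm [ 0.1  1.9 -0.3]  in target axes [ 0.1  1.9 -0.3]  rot deg (tool) [-0.01 -0.    0.31]
```

View pics/held_broad.png

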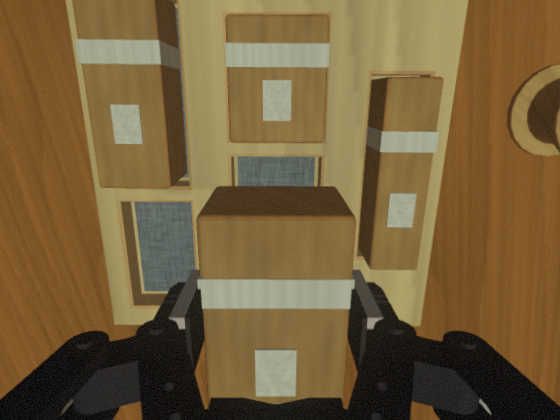

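```bash
python3 rim.py 172 277 52.5
```

```text
L 231.5 R 319.5 U 155.5
pocket width 59.5 mid x -0.94 centre y 12.17
```

>>> {"api": "send_rows", "payload": {"commands": [{"translation": [-0.0002,0.0023,0.015],"rot": [0,0,0.3],"grip": 0.04},{"translation": [0,0,0.02],"rot": [0,0,0],"grip": 0.04},{"translation": [0,0,0.02],"rot": [0,0,0],"grip": 0.04},{"translation": [0,0,0.015],"rot": [0,0,0],"grip": 0.04},{"translation": [0,0,0.004],"rot": [0,0,0],"grip": 0.04}]}}

```text
t: 42.63
eef_pos: [0.5777, -0.0825, 0.0732]
tool_rot: [0.0, 0.997, -0.079, -0.002]
contact_force: [0.2, 0.1, -0.4]
gripper_width: 0.642
```

>>> {"api": "send_rows", "payload": {"commands": [{"translation": [0,0,0.001],"rot": [0,0,0],"grip": 0.04},{"translation": [0,0,0.001],"rot": [0,0,0],"grip": 0.04},{"translation": [0,0,0],"rot": [0,0,0],"grip": 0.04},{"translation": [0,0,0],"rot": [0,0,0],"grip": 0.04},{"translation": [0,0,0],"rot": [0,0,0],"grip": 0.04}]}}

```text
t: 43.05
eef_pos: [0.58, -0.0829, 0.0745]
tool_rot: [-0.0, 0.997, -0.079, 0.001]
contact_force: [-0.1, 0.7, -1.9]
gripper_width: 0.644
```

```bash
python3 held.py broad2 -6.5; python3 to.py .5797 -.0822 .0502 -9.1; python3 rim.py 182 277 52.5
```

```text
px [275. 247.] n 10340 ztool -6.56 end y [-40.06 -39.64 -39.51 -39.33]
-25 x -28.44 27.1 mid -0.67
-35 x -28.58 27.19 mid -0.69
t 43.1 pos [579.8 -82.8  74.3] yaw -9.11 F [ 0.2  1.2 -1.3] grip 54.9 q [-0.31  0.59  0.46  1.93 -0.39  0.7   0.22]
shift in present tool axes mm [-0.3 -0.6 24.1]  in target axes [-0.2 -0.6 24.1]  rot deg (tool) [-0.02 -0.07 -0.01]
L 211.5 R 336.5 U 175.5
pocket width 59.1 mid x -1.4 centre y 9.78
```

View pics/held_broad2.png

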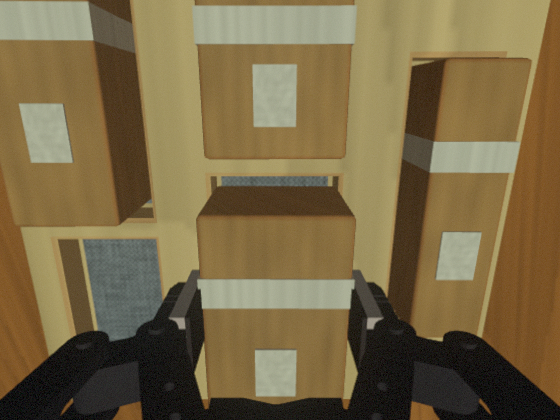

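>>> {"api": "send_rows", "payload": {"commands": [{"translation": [-0.0005,-0.0002,0.004],"rot": [0,0,0],"grip": 0.04},{"translation": [0,0,0.005],"rot": [0,0,0],"grip": 0.04},{"translation": [0,0,0.005],"rot": [0,0,0],"grip": 0.04},{"translation": [0,0,0],"rot": [0,0,0],"grip": 0.04},{"translation": [0,0,0],"rot": [0,0,0],"grip": 0.04}]}}

```text
t: 43.52
eef_pos: [0.5785, -0.0825, 0.059]
tool_rot: [0.0, 0.997, -0.079, -0.001]
contact_force: [-0.5, -0.8, -1.4]
gripper_width: 0.646
```

>>> {"api": "send_rows", "payload": {"commands": [{"translation": [0,0,0.004],"rot": [0,0,0],"grip": 0.04},{"translation": [0,0,0.003],"rot": [0,0,0],"grip": 0.04},{"translation": [0,0,0.001],"rot": [0,0,0],"grip": 0.04},{"translation": [0,0,0],"rot": [0,0,0],"grip": 0.04},{"translation": [0,0,0],"rot": [0,0,0],"grip": 0.04}]}}

```text
t: 43.93
eef_pos: [0.5788, -0.0826, 0.0515]
tool_rot: [0.0, 0.997, -0.079, -0.0]
contact_force: [-0.0, -0.5, -1.4]
gripper_width: 0.647
```

>>> {"api": "send_rows", "payload": {"commands": [{"translation": [0,0,0.0013],"rot": [0,0,0],"grip": 0.04},{"translation": [0,0,0],"rot": [0,0,0],"grip": 0.04},{"translation": [0,0,0],"rot": [0,0,0],"grip": 0.058},{"translation": [0,0,0],"rot": [0,0,0],"grip": 0.064},{"translation": [0,0,0],"rot": [0,0,0],"grip": 0.068}]}}

```text
t: 44.35
eef_pos: [0.5791, -0.0826, 0.0505]
tool_rot: [-0.0, 0.997, -0.079, 0.0]
contact_force: [-0.6, -0.2, 0.9]
gripper_width: 0.793
```

>>> {"api": "send_rows", "payload": {"commands": [{"translation": [0,0,0],"rot": [0,0,0],"grip": 0.068},{"translation": [0,0,-0.01],"rot": [0,0,0],"grip": 0.068},{"translation": [0,0,-0.02],"rot": [0,0,0],"grip": 0.068},{"translation": [0,0,-0.035],"rot": [0,0,0],"grip": 0.075},{"translation": [0,0,-0.04],"rot": [0,0,0],"grip": 0.0854}]}}

```text
t: 44.77
eef_pos: [0.5774, -0.0825, 0.1556]
tool_rot: [0.0, 0.997, -0.08, -0.002]
contact_force: [0.2, -0.2, 0.7]
gripper_width: 0.987
```

>>> {"api": "send_rows", "payload": {"commands": [{"translation": [0,-0.03,-0.04],"rot": [0,0,0],"grip": 0.0854},{"translation": [0,-0.03,-0.04],"rot": [0,0,0],"grip": 0.0854},{"translation": [0,-0.02,-0.04],"rot": [0,0,0],"grip": 0.0854},{"translation": [0,0,-0.04],"rot": [0,0,0],"grip": 0.0854},{"translation": [0,0,-0.03],"rot": [0,0,0],"grip": 0.0854}]}}

```text
t: 45.18
eef_pos: [0.5902, -0.0134, 0.3333]
tool_rot: [-0.001, 0.997, -0.078, 0.002]
contact_force: [0.2, -0.5, -0.1]
gripper_width: 0.993
```

>>> {"api": "send_rows", "payload": {"commands": [{"translation": [0,0,0],"rot": [0,0,0],"grip": 0.0854},{"translation": [0,0,0],"rot": [0,0,0],"grip": 0.0854},{"translation": [0,0,0],"rot": [0,0,0],"grip": 0.0854},{"translation": [0,0,0],"rot": [0,0,0],"grip": 0.0854},{"translation": [0,0,0],"rot": [0,0,0],"grip": 0.0854}]}}

```text
t: 45.6
eef_pos: [0.589, -0.0149, 0.3279]
tool_rot: [0.0, 0.997, -0.08, -0.001]
contact_force: [0.5, 0.0, 0.1]
gripper_width: 1.001
```

Run:
```python
from h import *
from station import *
d=read_camera("wrist"); cv2.imwrite("pics/w16.png",d["pixels"][:,:,::-1])
for r in rects(d,.0525,.065,200): print(*r)
d=read_camera("top"); cv2.imwrite("pics/t16.png",d["pixels"][:,:,::-1])
for r in rects(d,.038,.06,200,roi=(.25,.9,.1,.6)): print(*r)
d=read_camera("side"); cv2.imwrite("pics/s16.png",d["pixels"][:,:,::-1])
cv2.imwrite("pics/s16c.png",cv2.resize(d["pixels"][210:390,230:420,::-1],None,fx=4,fy=3.3))
print(get_obs()["contact_force"])
```

```text
[198. 155.] 506.4 11.3 108.3 45.6 80.9 56.8 4115 [139. 112.  65.]
[277. 150.] 592.8 5.5 66.4 56.7 80.9 56.9 3267 [142. 116.  68.]
[346. 199.] 660.3 -62.6 119.0 33.3 80.7 56.8 2929 [142. 115.  67.]
[277. 235.] 576.1 -92.0 99.4 56.2 80.9 56.9 3884 [139. 113.  66.]
[219. 147.] 778.7 273.0 68.9 58.5 -30.4 46.2 346 [184. 119.  63.]
[183. 155.] 749.9 393.1 66.6 56.5 57.1 46.0 322 [184. 117.  62.]
[184. 218.] 542.0 386.5 69.8 58.7 -61.5 45.7 370 [187. 177.  87.]
[136. 237.] 480.7 544.9 71.8 58.0 47.9 45.5 355 [187. 175.  84.]
[-0.43148148 -0.19696894 -0.30308724]
```

View pics/w16.png

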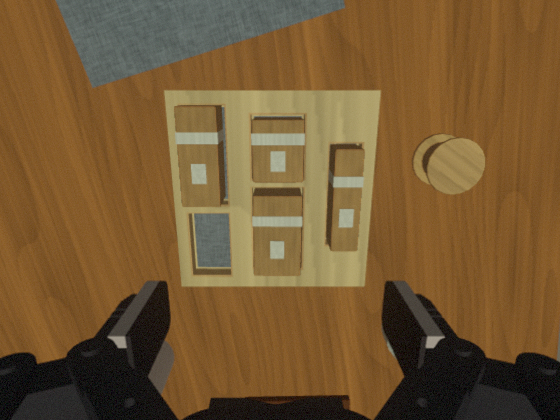

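View pics/s16.png

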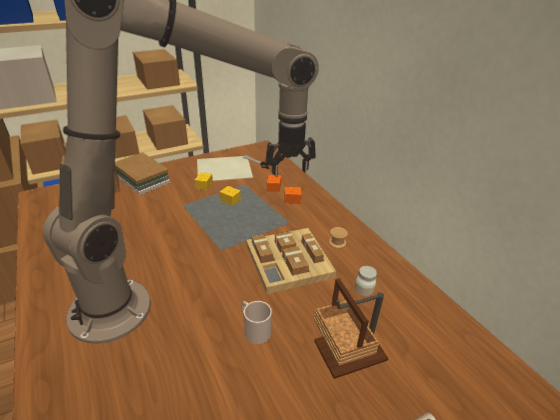

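View pics/s16c.png

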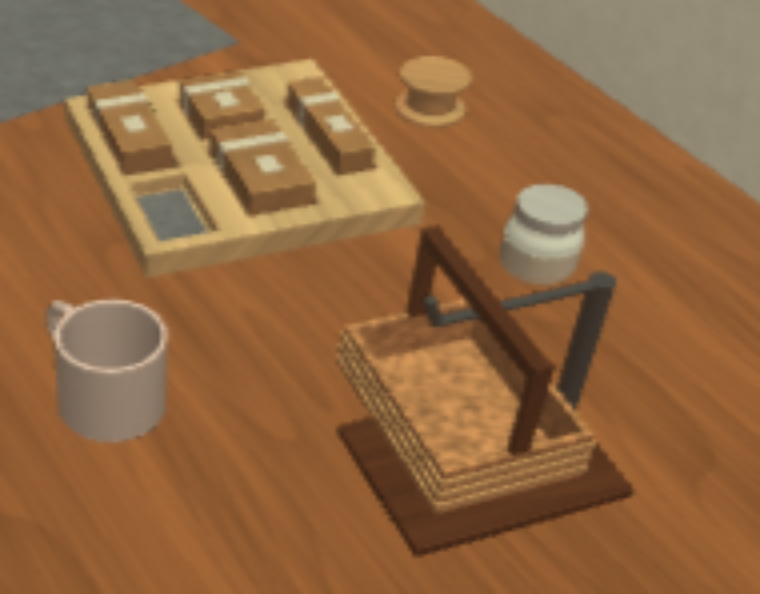

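View pics/t16.png

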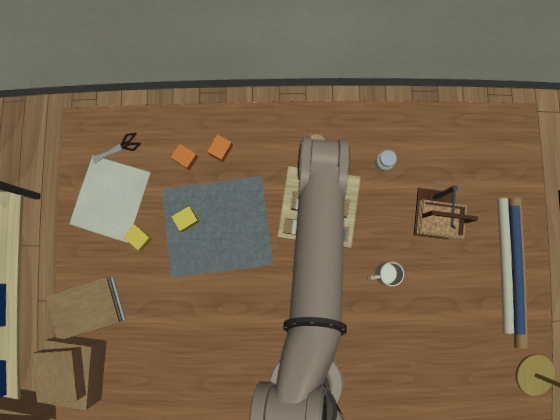

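Run:
```python
from h import *
from station import *
d=read_camera("wrist"); np.savez("w17.npz",**d); w=cloud(d)
z=w[...,2]
for n,(u0,u1,v0,v1) in dict(long=(180,219,110,203),stub=(255,300,123,180),slim=(336,358,152,246),broad=(257,298,200,272)).items():
    P=w[v0:v1,u0:u1].reshape(-1,3); P=P[(P[:,2]>.05)&(P[:,2]<.065)]
    A=np.c_[P[:,:2]-P[:,:2].mean(0),np.ones(len(P))]; c=np.linalg.lstsq(A,P[:,2],rcond=None)[0]
    print(n,len(P),"tilt deg",np.degrees(np.hypot(c[0],c[1])).round(2),"z",(c[2]*1000).round(2))
cv2.imwrite("pics/w17c.png",cv2.resize(d["pixels"][85:290,160:385,::-1],None,fx=3.3,fy=2.9,interpolation=cv2.INTER_CUBIC))
from pk import pockets
pockets(d)
```

```text
long 3526 tilt deg 0.59 z 56.81
stub 2554 tilt deg 0.13 z 56.94
slim 2049 tilt deg 0.44 z 56.93
broad 2940 tilt deg 0.13 z 56.99
ztop 30.72224158111725
outer [272. 184.] (577.5, -50.8) 238.4 236.2 80.88
hole [210. 242.] (491.3, -99.4) 83.5 50.5 80.93
hole [276. 230.] (575.8, -98.6) 117.5 63.0 80.89
hole [343. 195.] (661.8, -68.0) 135.3 43.9 80.98
hole [277. 147.] (592.2, 3.1) 78.8 62.8 80.87
hole [209. 154.] (504.1, 7.6) 119.1 59.1 80.9
```

View pics/w17c.png

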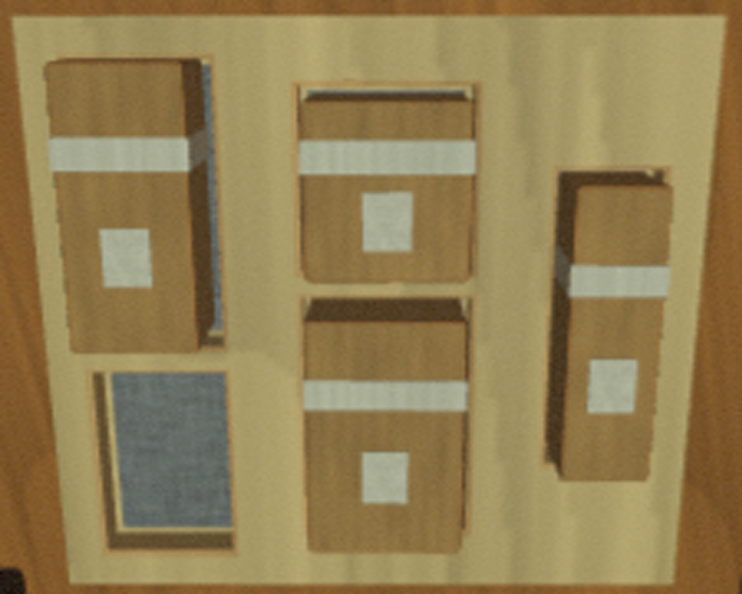

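Run:
```python
from h import *
d=dict(np.load("w17.npz")); w=cloud(d)
for n,(u0,u1,v0,v1) in dict(long=(185,212,115,198),stub=(258,297,128,176),slim=(339,355,158,240),broad=(260,295,205,268)).items():
    P=w[v0:v1,u0:u1].reshape(-1,3); P=P[(P[:,2]>.05)&(P[:,2]<.065)]
    A=np.c_[P[:,:2]-P[:,:2].mean(0),np.ones(len(P))]; c=np.linalg.lstsq(A,P[:,2],rcond=None)[0]
    print(n,len(P),"slopes deg",np.degrees(c[:2]).round(2),"z",(c[2]*1000).round(2))
P=w.reshape(-1,3); P=P[(P[:,2]>.029)&(P[:,2]<.0325)&(P[:,0]>.46)&(P[:,0]<.7)&(P[:,1]>-.17)&(P[:,1]<.07)]
A=np.c_[P[:,:2],np.ones(len(P))]; print("tray",np.degrees(np.linalg.lstsq(A,P[:,2],rcond=None)[0][:2]))
from station import *
t=read_camera("top")
for r in rects(t,.15,.3,50,roi=(.4,.7,-.55,-.3)): print(*r)
```

```text
long 2230 slopes deg [-0.02 -0.16] z 56.95
stub 1866 slopes deg [-0.14  0.02] z 57.01
slim 1305 slopes deg [-0.99 -0.1 ] z 56.99
broad 2196 slopes deg [-0.18 -0.07] z 57.01
tray [ 0.01645596 -0.03424989]
[452. 211.] 529.2 -419.5 130.6 126.2 -57.0 211.4 419 [70. 50. 36.]
```

Run:
```python
from h import *
d=dict(np.load("w17.npz")); w=cloud(d)
for u in range(326,366,2): print(u,(np.nanmedian(w[165:180,u,2])*1000).round(1),(np.nanmedian(w[220:235,u,2])*1000).round(1))
```

```text
326 30.1 23.7
328 21.5 39.2
330 33.8 54.6
332 49.2 56.8
334 56.4 57.1
336 56.6 56.4
338 57.4 56.8
340 56.9 57.6
342 56.7 57.2
344 56.7 57.4
346 56.8 57.6
348 56.6 57.6
350 57.2 57.6
352 56.6 56.9
354 56.7 57.2
356 57.2 56.8
358 56.8 31.3
360 57.1 30.9
362 55.1 31.0
364 30.7 30.7
```

```bash
python3 -c "
from station import *
print(hand_in())"
```

```text
the job is handed in; nothing more can be done
None
```

I hung the basket on the hook first, then put the four gift boxes that were there (long, stubby, slim, broad) into their pockets, and handed in at about 46 s. The short box was not in the scene, so its pocket stays empty.

**Basket:** after release it hung level. The handle bar was centred at (524.2, -430.4) mm, about 2 mm from the seat I had estimated. The last side picture still shows it hanging freely on the hook.

**Boxes:** the tops read 56.8–57.0 mm. The wrist camera reads about 0.7 mm high, so that fits the 56 mm expected for a box fully on the pocket floor. All four lie within 0.3° of the tray's direction.

**Bystanders:** the mug, spool, jar and the orange and yellow boxes were not touched and look unmoved in the pictures.

Two checks disagreed:
- **Long box:** it moved about 3–4 mm after I placed it, so it now sits against one wall and one end of its pocket. It is still flat, square and on the floor. I don't know whether a finger or the announced knock moved it.
- **Slim box:** one tilt fit gave 1°, but the height profile across its top is flat within noise.

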